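Load the cup sanitiser and set it going

TASK

Slide every red measuring cup that is on the cart under the sanitiser's hood, one to a lane in any lane, bowl first and handle sticking out of the front, until it is fully home against the back stop. Once all are in, slide the black exposure slider level with the green clip, and last turn the mode dial from off to the blue dot. Leave the cups upright and leave the jar, the sifter and the trivet alone.

Things in the scene. Friction and masses are not known exactly. Their poses are not given: they have to be found in the camera images.
- dock: Fixed UV sanitiser for measuring cups: a clear flat hood on five upright white walls that form four straight lanes side by side, without floor (cups slide on the cart top). Origin: on the cart top, under the hood; x points into the lanes, y left seen from the open front, z up. Walls and hood span x = -40 to +50 mm. Place and yaw (within 0.12 rad) vary. Controls are on top of the hood.
- dock_mouth (a point): Middle of the dock's open front edge on the cart top, dock x = -40 mm, y = 0; axes as the dock's. Lane centres lie at dock y = -117, -39, +39 and +117 mm; each lane is 74 mm clear between walls 4 mm thick. Hood underside at 62 mm, top at 68 mm above the cart top.
- dock_stop (a point): Foot of the near face of the back stop, dock x = +40 mm, y = 0; axes as the dock's. The stop is a white bar 22 mm high across the far end of all four lanes; a bowl is home when it touches it.
- dose (a joint): Exposure slider on the hood top: m along its track in the dock's +y direction, 0 to 0.100. Friction about 1.5 N; it stays where it is left. At 0 its grip is centred at dock x = 8 mm, y = 5 mm.
- dose_top (a point): Centre of the top of the slider's black grip, a block 28 mm (dock x) by 20 mm (dock y, along the track) by 40 mm tall, which reaches down from here almost to the grey track (14 mm high, 40 mm wide, 150 mm long). Axes parallel to the dock's.
- clip_tip (a point): Top of the small green clip standing on the hood beside the far edge of the track. It marks the setting: the slider is right when its grip's centre is level with the clip along the track (same dock y). Clip 5 mm wide along the track, 8 mm deep, 22 mm tall; axes as the dock's. Clipped to another place along the track each time; fixed.
- mode (a joint): Mode dial on the hood top: rad, grows clockwise seen from above, 0 to 2.0. Spring detents at three dots on its base plate: 0 = white (off, where it starts), 1.0 = blue (sanitise), 2.0 = orange (dry). Let go within about 0.3 rad of a dot it springs to it; turning it takes under 0.15 N m.
- mode_grip (a point): On the dial's axis (dock x = 6, y = -105 mm), at the height to grip, 7 mm below the top of its black bar grip: 42 mm long, 14 mm wide, 32 mm tall, on a disc of 22 mm radius over a base plate 68 mm across. The point turns with the dial: x along the bar, z up; the white pointer line is on its -x half. At 1.0 the pointer points to the dock's front.
- jar: Glass storage jar with bail lid, 92 mm across, 133 mm tall, 0.7 kg; origin under its centre. A bystander: leave it.
- sifter: Steel flour sifter, 104 mm across, 95 mm tall, squeeze-lever handle at its +y; origin under its centre. A bystander: leave it.
- trivet: Round cork trivet, 170 mm across, 10 mm thick; origin under its centre. A bystander: leave it.
- cup_a: Red plastic measuring cup, about 80 g, standing upright on the cart: straight-sided round bowl 54 mm across, 34 mm tall, wall 3 mm, bar handle along its -x, 14 mm wide and 10 mm thick, its top flush with the rim (z = 24 to 34 mm), reaching to x = -122 mm. Origin: centre of the bowl's underside; z up. May be absent.
- cup_a_handle (a point): On the handle of cup_a, mid-thickness, 65 mm out from the bowl and 30 mm from the handle's end: a good place to grip across the 14 mm width. Axes as the cup's.
- cup_b: Red plastic measuring cup, about 80 g, standing upright on the cart: straight-sided round bowl 58 mm across, 38 mm tall, wall 3 mm, bar handle along its -x, 14 mm wide and 10 mm thick, its top flush with the rim (z = 28 to 38 mm), reaching to x = -124 mm. Origin: centre of the bowl's underside; z up. May be absent.
- cup_b_handle (a point): On the handle of cup_b, mid-thickness, 65 mm out from the bowl and 30 mm from the handle's end: a good place to grip across the 14 mm width. Axes as the cup's.
- cup_c: Red plastic measuring cup, about 80 g, standing upright on the cart: straight-sided round bowl 62 mm across, 42 mm tall, wall 3 mm, bar handle along its -x, 14 mm wide and 10 mm thick, its top flush with the rim (z = 32 to 42 mm), reaching to x = -126 mm. Origin: centre of the bowl's underside; z up. May be absent.
- cup_c_handle (a point): On the handle of cup_c, mid-thickness, 65 mm out from the bowl and 30 mm from the handle's end: a good place to grip across the 14 mm width. Axes as the cup's.
- cup_d: Red plastic measuring cup, about 80 g, standing upright on the cart: straight-sided round bowl 66 mm across, 46 mm tall, wall 3 mm, bar handle along its -x, 14 mm wide and 10 mm thick, its top flush with the rim (z = 36 to 46 mm), reaching to x = -128 mm. Origin: centre of the bowl's underside; z up. May be absent.
- cup_d_handle (a point): On the handle of cup_d, mid-thickness, 65 mm out from the bowl and 30 mm from the handle's end: a good place to grip across the 14 mm width. Axes as the cup's.
Not all that is in view belongs to the job. What is shaped like the cup_b but grey or white is not meant.

How it is judged:
By the outcome, as a careful person would: the job done as asked, in the order asked, and still so for the second after the job is handed in, with the robot touching nothing.
Of cup_a, cup_b, cup_c, cup_d only 3 to 4 are there at a start; the rules pass over those that are not, and their reading is None.
At some moment in a run one of cup_a, cup_b, cup_c, cup_d may be knocked a few centimetres aside while the robot is not near it.
Once in a run the grip may slacken for a moment while it holds something.
It also fails if it takes over 200 s, if anything falls off the work surface, if the arm or the gripper's body presses on something with over 40 N, if the wrist force passes 120 N, or if a joint passes its speed limit or range.

ROBOT

A 6-joint arm with a two-finger parallel gripper is mounted at the origin on the work surface. World frame = base frame: x ahead of the robot, y to its left, z up, the work surface at z = 0. Lengths are in mm, angles in rad, forces in N, time in s.
With the tool pointing down it reaches from about 275 to 1000 mm from the base axis. Payload 8.4 kg.
Tool frame: the origin (TCP) lies midway between the tips of the shut fingers; the grasp point (between the pads) lies 19 mm behind it; z points along the fingers, x is the direction in which the jaws open and shut, and the axes are right-handed (so a half turn about z gives the same grasp; the last joint's range is limited). The gripper opens to 85 mm and grips with 20 to 120 N. Pads are 22 mm wide; open, the fingers measure 114 mm over their backs; the gripper's body (76 mm by 85 mm) begins 54 mm behind the grasp point. The pads swing forward as they close: fully open they stand 13 mm farther back than shut.
Start: joints at [1.223, 0.353, 1.633, -0, 1.155, -0.002], TCP at [211.842, 588.006, 231.281] pointing down, gripper open.
Joint ranges: [-2.63, 2.63], [-0.92, 2.1], [0.06, 2.66], [-1.3, 4.44], [0, 2.69], [-3.02, 3.02]. Speed limits (rad/s): [2.22, 2.22, 2.79, 3.14, 3.14, 3.14].

INTERFACE

Orientations are given as a 3x3 rotation matrix whose columns are the frame's x, y, z axes.
In Python, from station import env gives the robot as it stands.
- The arm moves only by the shell command python3 -m inch 'ROWS' [OPENING]. ROWS is JSON, a list of rows, each a list of 4 numbers: the shift along the world's x, y, z in m, then the turn about the world's z in degrees. A call has 1 to 10 rows; each row shifts and turns the commanded pose from where the row before left it; what a row does not reach is not made up. A row lasts 1/12 s, in which the tool goes at most 41.7 mm and 7.16 degrees, less where a joint would pass 70% of its speed; a pose out of reach is approached as far as the arm can. A call is refused whole if a number of a shift passes 0.0417 or a number of a turn 7.16, either way. A call with a gripper value outside its range is refused whole. OPENING is the opening, from 0 (shut) to 1 (fully open), set as the call begins (- or left out, the last holds). The fingers move at their own pace and stop on an object; the grip force is fixed at half the most. Time passes only in rows, so rows that do not move let the fingers close. It gives the time, the measured TCP pose, the force and the opening at its end, in the units of the state.
- env.sense(): the state, without advancing time (a new reading comes with each control period).
- env.get_image(name): name is "side" or "top"; returns a dict with "pixels" (420x560x3 uint8, red, green, blue), "mtx" (3x3 intrinsics, pixels), "k1" (the pictures are not rectified: a ray, as slopes to the right and down, at radius r is drawn at 1 + k1 r^2 times it, then the intrinsics apply), "T" (4x4, takes a point from camera to world coordinates). Camera axes: x right, y down, z forward; pixel columns grow to the right and rows downward; lengths in mm; the calibration is good to about 2 mm. A picture is of the moment at which its call begins. There is no depth.
- env.sign_off(): hands the job in, once; it reports no verdict.
The state is a dict: "clock": time; "joint_positions": joint angles; "dq": joint speeds; "joint_torque": joint torques, N m; "ee_pos": TCP position; "tool_rot": TCP orientation; "wrist_force": force on the tool from outside, world axes, zero at the start; "ft_torque": the same for the moment, N m; "finger_gap": finger opening in mm.
Only numpy, scipy, OpenCV 4.12 (cv2) and the standard library are available. Lean on these libraries where they do the work, as an engineer would, in place of code of your own. Each camera call takes 0.05 s, during which the arm holds its last target.

## Working session

There is one attempt and no reset: what is moved stays moved. The work goes in short steps, Python scripts to look and compute and a shell command to move; the robot and the scene stay as the last step left them, time stands still between calls to the robot, and variables do not carry over. Pictures are saved under pics/ and viewed, and the job is handed in when it is done.

```bash
ls; mkdir -p pics; cat > h.py <<'E'
import numpy as np, cv2
from station import env
def snap(name,fn=None):
    im=env.get_image(name)
    if fn: cv2.imwrite('pics/'+fn,im['pixels'][:,:,::-1])
    return im
def ray(im,u,v):
    K=np.array(im['mtx']);k1=im['k1'];T=np.array(im['T'])
    xd=np.array([(u-K[0,2])/K[0,0],(v-K[1,2])/K[1,1]])
    x=xd.copy()
    for _ in range(30): x=xd/(1+k1*(x@x))
    d=T[:3,:3]@np.array([x[0],x[1],1.0]); return T[:3,3],d/np.linalg.norm(d)
def onz(im,u,v,z):
    o,d=ray(im,u,v); return o+d*(z-o[2])/d[2]
def proj(im,P):
    T=np.array(im['T']);K=np.array(im['mtx'])
    c=T[:3,:3].T@(np.array(P,float)-T[:3,3]); x=c[:2]/c[2]; x=x*(1+im['k1']*(x@x))
    return K[0,0]*x[0]+K[0,2],K[1,1]*x[1]+K[1,2]
E
python3 - <<'E'
from h import *
for n in('side','top'):
    im=snap(n,n+'0.png'); print(n,np.array(im['mtx']).round(1).tolist(),im['k1'],np.array(im['T']).round(3).tolist())
s=env.sense(); print(s['clock'],s['ee_pos'],s['tool_rot'],s['finger_gap'])
E
```

```text
pics
side [[390.2, 0.0, 282.2], [0.0, 390.2, 212.2], [0.0, 0.0, 1.0]] -0.004462656224068466 [[0.96, -0.227, 0.162, 393.001], [-0.278, -0.754, 0.594, -582.136], [-0.013, -0.616, -0.788, 974.835], [0.0, 0.0, 0.0, 1.0]]
top [[459.5, 0.0, 274.4], [0.0, 459.5, 204.8], [0.0, 0.0, 1.0]] 0.05155065601213858 [[-0.014, -0.995, 0.101, 431.153], [-1.0, 0.013, -0.015, 113.975], [0.014, -0.101, -0.995, 1460.374], [0.0, 0.0, 0.0, 1.0]]
0.1 [211.70310262 587.61005199 230.64777948] [[ 3.38957015e-01  9.40801768e-01 -4.18820107e-04]
 [ 9.40801079e-01 -3.38957273e-01 -1.13903969e-03]
 [-1.21357267e-03 -7.94091591e-06 -9.99999264e-01]] 85.27671093507232
```

View pics/side0.png

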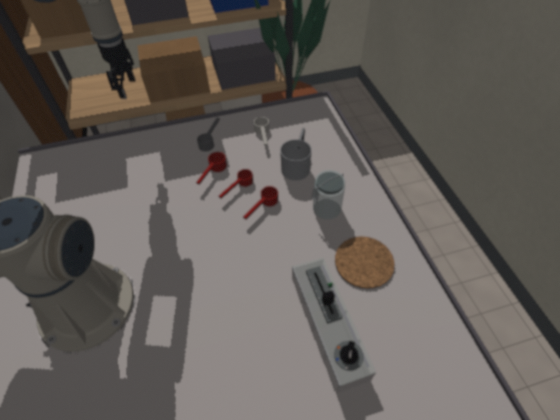

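View pics/top0.png

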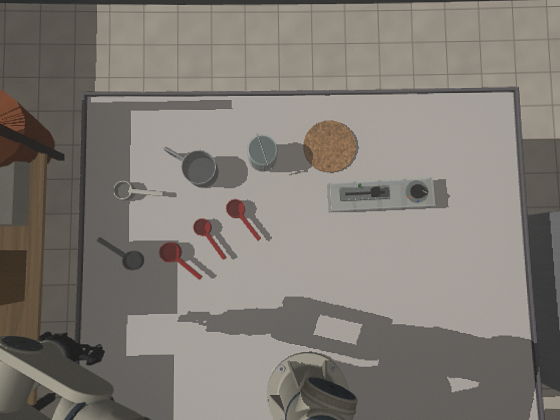

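```bash
cat > m.py <<'E'
from h import *
im=snap('top'); p=im['pixels']
c=p[170:225,320:445][:,:,::-1]; cv2.imwrite('pics/dock.png',cv2.resize(c,None,fx=6,fy=6,interpolation=cv2.INTER_CUBIC))
c=p[190:290,150:280][:,:,::-1]; cv2.imwrite('pics/cups.png',cv2.resize(c,None,fx=6,fy=6,interpolation=cv2.INTER_CUBIC))
s=snap('side');q=s['pixels']
c=q[255:390,285:385][:,:,::-1]; cv2.imwrite('pics/dockside.png',cv2.resize(c,None,fx=4,fy=4,interpolation=cv2.INTER_CUBIC))
E
python3 m.py
```

```text
(no output)
```

View pics/dock.png

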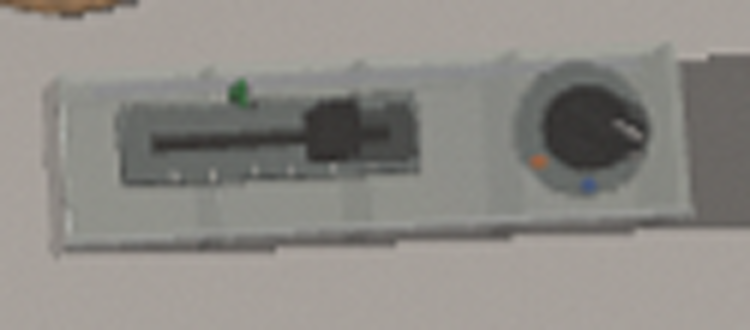

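View pics/cups.png

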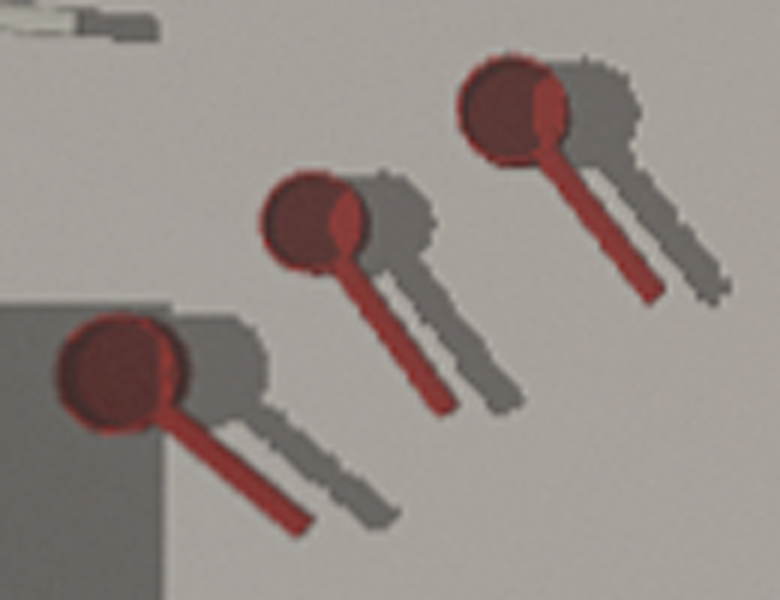

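View pics/dockside.png

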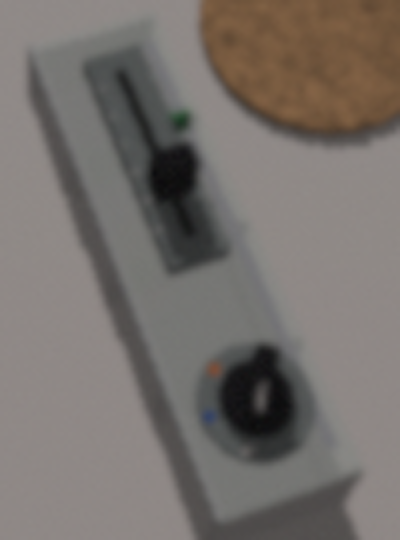

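```bash
cat > cups.py <<'E'
from h import *
def find(im,name):
    p=im['pixels'].astype(int); r,g,b=p[...,0],p[...,1],p[...,2]
    m=((r>1.45*g)&(r>1.45*b)&(r>50)).astype(np.uint8)
    if name=='top': m[:180]=0;m[:,:130]=0; m[320:]=0
    n,l,st,ce=cv2.connectedComponentsWithStats(m)
    out=[]
    for i in range(1,n):
        if st[i,4]<120: continue
        out.append((l==i).astype(np.uint8))
    return out
def analyse(im,m,H):
    # plane coords of mask boundary at height H
    k=cv2.getStructuringElement(cv2.MORPH_ELLIPSE,(7,7))
    big=cv2.resize(m*255,None,fx=4,fy=4,interpolation=cv2.INTER_LINEAR)
    big=(big>127).astype(np.uint8)
    op=cv2.morphologyEx(big,cv2.MORPH_OPEN,cv2.getStructuringElement(cv2.MORPH_ELLIPSE,(37,37)))
    cs,_=cv2.findContours(op,cv2.RETR_EXTERNAL,cv2.CHAIN_APPROX_NONE)
    c=max(cs,key=cv2.contourArea)
    pts=c[:,0].astype(float)/4-0.375
    W=np.array([onz(im,u,v,H)[:2] for u,v in pts])
    # handle pixels
    A=np.c_[2*W,np.ones(len(W))]; s=np.linalg.lstsq(A,(W**2).sum(1),rcond=None)[0]
    cen=s[:2];rad=np.sqrt(s[2]+cen@cen)
    ys,xs=np.nonzero(m); Q=np.array([onz(im,u,v,H)[:2] for u,v in zip(xs,ys)])
    d=np.linalg.norm(Q-cen,axis=1); far=Q[d>rad+8]
    if len(far)<5: return cen,rad,None,None,None
    dirv=(far.mean(0)-cen); dirv/=np.linalg.norm(dirv)
    # handle line
    return cen,rad,np.degrees(np.arctan2(-dirv[1],-dirv[0])),(far-cen)@dirv, far.mean(0)
if __name__=='__main__':
    im=snap('top')
    for m in find(im,'top'):
        ys,xs=np.nonzero(m)
        for H in(34,38,42,46):
            cen,rad,ang,f,_=analyse(im,m,H)
            print((xs.mean().round(),ys.mean().round()),H,cen.round(1),'diam',round(2*rad,1),'cup x dir deg',ang and round(ang,1),'reach',f is not None and f.max().round(1))
E
python3 cups.py
python3 - <<'E'
from h import *
im=snap('top')
# hood top corners (crop/6+offset) 
for n,u,v,z in [('frontL',62,245,68),('frontR',690,212,68),('backR',668,50,68),('backL',58,80,68),('slider',333,125,122),('clip',239,90,90),('dial',588,127,110),('blue',589,186,80),('orange',540,161,80),('trackfl',122,184,82),('trackfr',418,170,82),('trackbr',415,93,82),('trackbl',118,105,82)]:
    print(n,onz(im,u/6+320-.42,v/6+170-.42,z).round(1))
E
```

```text
(np.float64(240.0), np.float64(214.0)) 34 [566.  212.7] diam 52.7 cup x dir deg 36.3 reach 119.5
(np.float64(240.0), np.float64(214.0)) 38 [565.6 212.4] diam 52.5 cup x dir deg 36.3 reach 119.2
(np.float64(240.0), np.float64(214.0)) 42 [565.2 212.2] diam 52.4 cup x dir deg 36.3 reach 118.9
(np.float64(240.0), np.float64(214.0)) 46 [564.8 211.9] diam 52.2 cup x dir deg 36.3 reach 118.5
(np.float64(207.0), np.float64(233.0)) 34 [510.3 314.7] diam 47.6 cup x dir deg 33.3 reach 116.8
(np.float64(207.0), np.float64(233.0)) 38 [510.  314.1] diam 47.5 cup x dir deg 33.3 reach 116.4
(np.float64(207.0), np.float64(233.0)) 42 [509.8 313.6] diam 47.4 cup x dir deg 33.3 reach 116.1
(np.float64(207.0), np.float64(233.0)) 46 [509.6 313. ] diam 47.2 cup x dir deg 33.3 reach 115.8
(np.float64(175.0), np.float64(256.0)) 34 [434.  412.5] diam 56.3 cup x dir deg 48.4 reach 120.4
(np.float64(175.0), np.float64(256.0)) 38 [434.  411.6] diam 56.2 cup x dir deg 48.4 reach 120.0
(np.float64(175.0), np.float64(256.0)) 42 [434.  410.8] diam 56.0 cup x dir deg 48.4 reach 119.7
(np.float64(175.0), np.float64(256.0)) 46 [434. 410.] diam 55.9 cup x dir deg 48.4 reach 119.4
frontL [553.3 -76.4  68. ]
frontR [ 566.1 -394.9   68. ]
backR [ 649.3 -387.8   68. ]
backL [637.9 -76.6  68. ]
slider [ 605.9 -203.3  122. ]
clip [ 628.4 -164.3   90. ]
dial [ 604.9 -331.6  110. ]
blue [ 578.8 -340.7   80. ]
orange [ 591.8 -316.7   80. ]
trackfl [ 582.5 -105.5   82. ]
trackfr [ 587.7 -254.6   82. ]
trackbr [ 626.9 -254.6   82. ]
trackbl [ 622.7 -104.6   82. ]
```

```bash
cat > grip.py <<'E'
from cups import *
R={'a':27,'b':29,'c':31,'d':33};HH={'a':34,'b':38,'c':42,'d':46}
def grip(im,m,c):
    cen,rad,ang,f,_=analyse(im,m,HH[c])
    ys,xs=np.nonzero(m); Q=np.array([onz(im,u,v,HH[c])[:2] for u,v in zip(xs,ys)])
    d=np.linalg.norm(Q-cen,axis=1); far=Q[d>R[c]+6]
    vx,vy,x0,y0=cv2.fitLine(far.astype(np.float32),cv2.DIST_L2,0,.01,.01).ravel()
    v=np.array([vx,vy]); x0=np.array([x0,y0])
    if v@(x0-cen)>0: v=-v
    off=np.array([-v[1],v[0]])@(cen-x0)
    ca=x0+v*((cen-x0)@v)
    return ca, np.degrees(np.arctan2(v[1],v[0])), ca-v*(R[c]+65), off, (far-ca)@-v
if __name__=='__main__':
    im=snap('top')
    s=env.sense();print('tcp',s['ee_pos'].round(1),'jaw deg',np.degrees(np.arctan2(s['tool_rot'][1][0],s['tool_rot'][0][0])).round(1))
    for m,c in zip(find(im,'top'),'bac'):
        ca,a,g,off,f=grip(im,m,c); print(c,'cen',ca.round(1),'ang',a.round(1),'grip',g.round(1),'off',off.round(1),'tip',f.max().round(1), 'jaw',(a+90).round(1), proj(im,[*g,HH[c]]))
E
python3 grip.py
```

```text
tcp [211.8 587.9 231.1] jaw deg 70.2
b cen [564.9 213.4] ang 37.1 grip [490.  156.7] off -1.2 tip 119.2 jaw 127.1 (np.float64(253.86011757988615), np.float64(232.6511915923187))
a cen [507.9 317.2] ang 35.9 grip [433.4 263.3] off -3.3 tip 116.3 jaw 125.9 (np.float64(219.4217204747829), np.float64(251.59473745303512))
c cen [432.9 412.9] ang 50.0 grip [371.3 339.3] off -3.4 tip 120.6 jaw 140.0 (np.float64(194.07142972504323), np.float64(272.53103069956035))
```

```bash
python3 -m inch '[[0.0199,-0.0308,0,4],[0.0199,-0.0308,0,4],[0.0199,-0.0308,0,4],[0.0199,-0.0308,0,4],[0.0199,-0.0308,0,4],[0.0199,-0.0308,0,4],[0.0199,-0.0308,0,4],[0.0199,-0.0308,0,4],[0.0199,-0.0308,0,4],[0.0199,-0.0308,0,4]]' 1; python3 -m inch '[[0.0199,-0.0308,-0.02,4],[0.0199,-0.0308,-0.02,4],[0.0199,-0.0308,-0.02,4],[0.0199,-0.0308,-0.02,4],[0,0,-0.02,1],[0,0,0,0],[0,0,0,0]]'
```

```text
clock: 1.18
ee_pos: [411.5, 278.4, 231.5]
tool_rot: [[-0.349, 0.937, 0.0], [0.937, 0.349, 0.0], [0.0, 0.001, -1.0]]
wrist_force: [1.0, 0.2, -0.2]
finger_gap: 85.6
clock: 1.77
ee_pos: [489.5, 156.7, 130.9]
tool_rot: [[-0.603, 0.798, -0.002], [0.798, 0.603, -0.001], [0.001, -0.002, -1.0]]
wrist_force: [0.5, 0.1, 0.5]
finger_gap: 85.6
```

```bash
python3 -m inch '[[0,0,-0.03,0],[0,0,-0.03,0],[0,0,-0.03,0],[0,0,-0.02,0],[0,0,-0.006,0],[0,0,0,0],[0,0,0,0]]' 0.7; python3 -m inch '[[0,0,0,0],[0,0,0,0],[0,0,0,0],[0,0,0,0],[0,0,0,0],[0,0,0,0],[0,0,0,0],[0,0,0,0]]' 0
```

```text
clock: 2.35
ee_pos: [490.9, 158.1, 16.8]
tool_rot: [[-0.605, 0.796, 0.001], [0.796, 0.605, 0.0], [-0.0, 0.001, -1.0]]
wrist_force: [-0.9, -0.1, -0.2]
finger_gap: 59.7
clock: 3.02
ee_pos: [490.5, 157.2, 15.7]
tool_rot: [[-0.604, 0.797, 0.001], [0.797, 0.604, 0.0], [-0.0, 0.001, -1.0]]
wrist_force: [-0.1, 0.6, 4.2]
finger_gap: 12.7
```

```bash
python3 - <<'E'
from h import *
im=snap('top');p=im['pixels']
cv2.imwrite('pics/g1.png',cv2.resize(p[170:300,150:300][:,:,::-1],None,fx=4,fy=4))
E
```

```text
(no output)
```

View pics/g1.png

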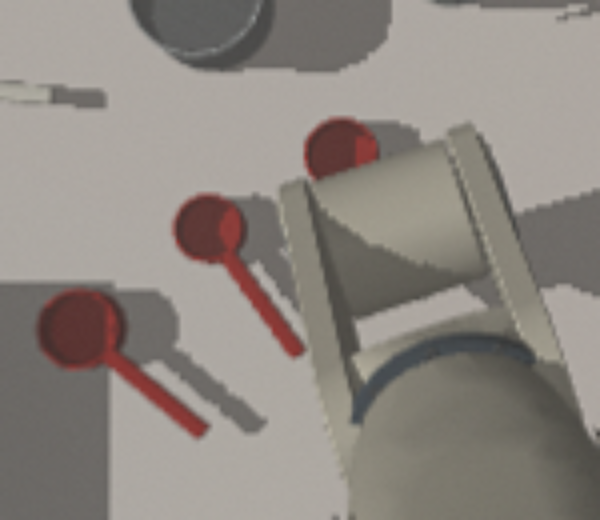

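```bash
python3 -m inch '[[0,0,0.004,0],[0,0,0.004,0],[-0.006,-0.02,0,-2],[-0.012,-0.034,0,-3],[-0.012,-0.034,0,-3],[-0.012,-0.034,0,-3],[-0.012,-0.034,0,-3],[-0.012,-0.034,0,-3],[-0.006,-0.034,0,-3],[0,-0.034,0,-3]]'; python3 -m inch '[[0,-0.034,0,-3],[0,-0.034,0,-3],[0,-0.034,0,-3],[0,-0.034,0,-3],[0,-0.034,0,0],[0,-0.01,0,0],[0,0,0,0],[0,0,0,0]]'; python3 - <<'E'
from h import *
im=snap('top');p=im['pixels']
cv2.imwrite('pics/g2.png',cv2.resize(p[150:300,290:440][:,:,::-1],None,fx=4,fy=4))
E
```

```text
clock: 3.9
ee_pos: [415.7, -102.0, 23.5]
tool_rot: [[-0.243, 0.97, -0.002], [0.97, 0.243, 0.001], [0.001, -0.002, -1.0]]
wrist_force: [0.8, 0.8, -0.3]
finger_gap: 12.4
clock: 4.57
ee_pos: [417.6, -280.6, 23.3]
tool_rot: [[-0.037, 0.999, -0.001], [0.999, 0.037, 0.001], [0.001, -0.001, -1.0]]
wrist_force: [-0.6, -0.0, -1.1]
finger_gap: 12.8
```

View pics/g2.png

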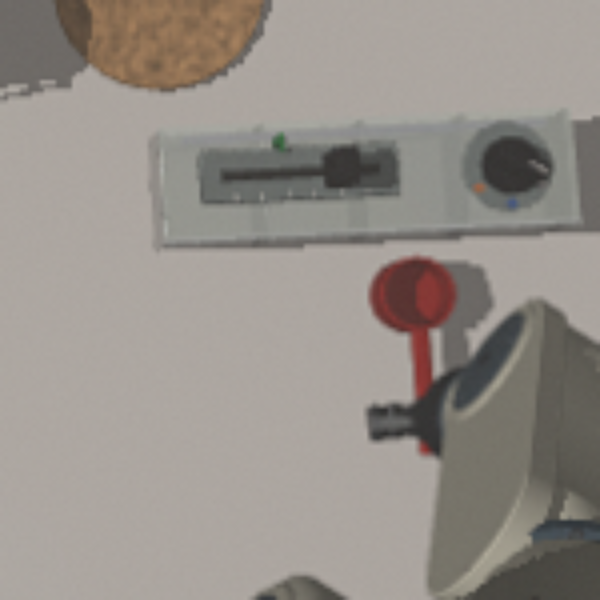

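```bash
cat > chk.py <<'E'
from grip import *
import sys
O=np.array([599,-235.1]);a=np.radians(2.1);X=np.array([np.cos(a),np.sin(a)]);Y=np.array([-X[1],X[0]])
def dock(p): d=np.asarray(p)[:2]-O; return np.array([d@X,d@Y])
if __name__=='__main__':
    im=snap('top')
    c=sys.argv[1]; lift=float(sys.argv[2])
    p=im['pixels'].astype(int);s=env.sense();print('tcp dock',dock(s['ee_pos']).round(1),s['ee_pos'].round(1),'gap',s['finger_gap'].round(1))
    r,g,b=p[...,0],p[...,1],p[...,2]
    m=((r>1.45*g)&(r>1.45*b)&(r>50)).astype(np.uint8); m[:, :290 if s['ee_pos'][1]<-50 else 0]=0; m[:180]=0;m[320:]=0
    n,l,st,ce=cv2.connectedComponentsWithStats(m)
    for i in range(1,n):
        if st[i,4]<60: continue
        H=HH[c]+lift
        cen,rad,ang,f,_=analyse(im,(l==i).astype(np.uint8),H)
        print(ce[i].round(),'bowl world',cen.round(1),'dock',dock(cen).round(1),'diam',round(2*rad,1),'ang',ang)
E
python3 chk.py b 8
```

```text
Traceback (most recent call last):
  File "chk.py", line 8, in <module>
    p=im['pixels'].astype(int);s=env.sense();print('tcp dock',dock(s['ee_pos']).round(1),s['ee_pos'].round(1),'gap',s['finger_gap'].round(1))
                                                                                                                    ^^^^^^^^^^^^^^^^^^^^^
AttributeError: 'float' object has no attribute 'round'
```

```bash
sed -i "s/s\['finger_gap'\].round(1)/s['finger_gap']/" chk.py; python3 chk.py b 8
```

```text
tcp dock [-182.7  -37.6] [ 417.8 -279.4   23.3] gap 12.704417341226403
[393. 226.] bowl world [ 512.5 -271.3] dock [-87.8 -33. ] diam 59.1 ang 4.455899646985091
```

```bash
python3 -m inch '[[0,-0.002,-0.004,0],[0,0,-0.003,0],[0.01,0.0004,0,0],[0.015,0.0006,0,0],[0.015,0.0006,0,0],[0.015,0.0006,0,0],[0.015,0.0006,0,0],[0.01,0.0004,0,0],[0,0,0,0],[0,0,0,0]]'; python3 chk.py b 0;  python3 - <<'E'
from h import *
im=snap('top');p=im['pixels']
cv2.imwrite('pics/g3.png',cv2.resize(p[150:300,290:440][:,:,::-1],None,fx=4,fy=4))
im=snap('side');p=im['pixels']
cv2.imwrite('pics/g3s.png',cv2.resize(p[240:400,230:400][:,:,::-1],None,fx=3.5,fy=3.5))
E
```

```text
clock: 5.55
ee_pos: [498.7, -279.4, 16.3]
tool_rot: [[-0.039, 0.999, 0.0], [0.999, 0.039, -0.0], [-0.0, 0.0, -1.0]]
wrist_force: [1.2, 0.3, 0.4]
finger_gap: 12.4
tcp dock [-102.5  -40.6] [ 498.1 -279.4   16.3] gap 12.646480676122236
```

View pics/g3.png

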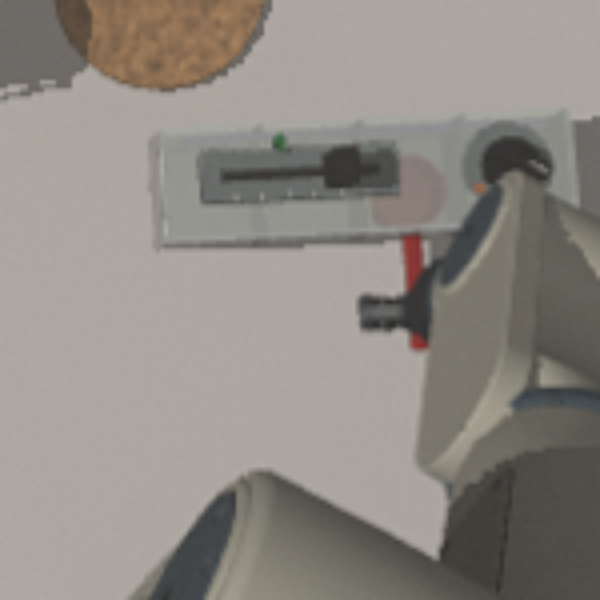

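View pics/g3s.png

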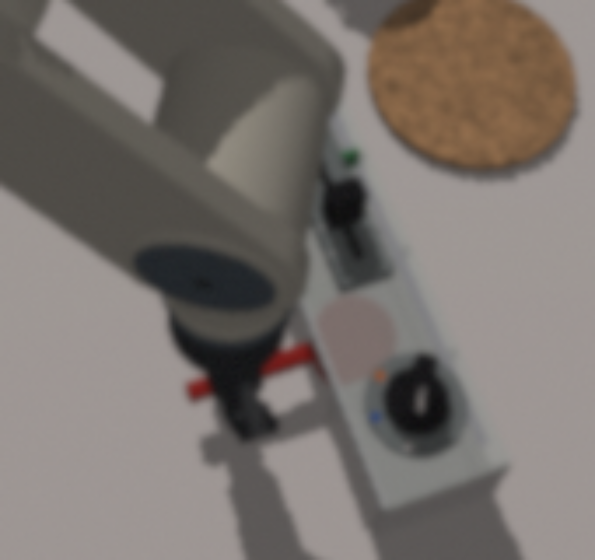

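```bash
python3 -m inch '[[0.006,0.0002,0,0],[0.006,0.0002,0,0],[0.004,0.0001,0,0],[0,0,0,0]]';python3 -m inch '[[0.002,0.0001,0,0],[0.001,0,0,0]]'; python3 -m inch '[[0.002,0.0001,0,0],[0,0,0,0]]';
```

```text
clock: 6.03
ee_pos: [514.5, -279.2, 16.5]
tool_rot: [[-0.038, 0.999, -0.001], [0.999, 0.038, 0.0], [0.0, -0.001, -1.0]]
wrist_force: [-1.9, -0.3, 3.5]
finger_gap: 12.7
clock: 6.2
ee_pos: [514.6, -278.9, 16.2]
tool_rot: [[-0.039, 0.999, -0.005], [0.999, 0.039, 0.001], [0.001, -0.005, -1.0]]
wrist_force: [-16.8, -3.9, 12.5]
finger_gap: 12.9
clock: 6.37
ee_pos: [514.6, -278.6, 16.1]
tool_rot: [[-0.039, 0.999, -0.009], [0.999, 0.039, 0.002], [0.002, -0.009, -1.0]]
wrist_force: [-21.6, -4.2, 15.5]
finger_gap: 12.5
```

```bash
python3 -m inch '[[0,0,0,0],[0,0,0,0],[0,0,0,0],[0,0,0,0]]' 0.5;python3 -m inch '[[0,0,0.03,0],[0,0,0.04,0],[0,0,0.04,0],[-0.01,0.04,0,0],[-0.01,0.04,0,0],[-0.01,0.04,0,0],[-0.01,0.04,0,0],[-0.01,0.04,0,0]]';  python3 - <<'E'
from h import *
im=snap('top');p=im['pixels']
cv2.imwrite('pics/g4.png',cv2.resize(p[150:300,150:440][:,:,::-1],None,fx=2.7,fy=2.7))
im=snap('side');p=im['pixels']
cv2.imwrite('pics/g4s.png',cv2.resize(p[240:400,230:400][:,:,::-1],None,fx=3.5,fy=3.5))
E
```

```text
clock: 6.7
ee_pos: [519.8, -279.0, 16.5]
tool_rot: [[-0.038, 0.999, 0.001], [0.999, 0.038, -0.0], [-0.0, 0.001, -1.0]]
wrist_force: [1.1, 0.3, -1.1]
finger_gap: 42.7
clock: 7.37
ee_pos: [468.8, -77.4, 126.7]
tool_rot: [[-0.038, 0.999, 0.001], [0.999, 0.038, 0.0], [-0.0, 0.001, -1.0]]
wrist_force: [0.4, 0.6, 0.3]
finger_gap: 42.6
```

View pics/g4.png

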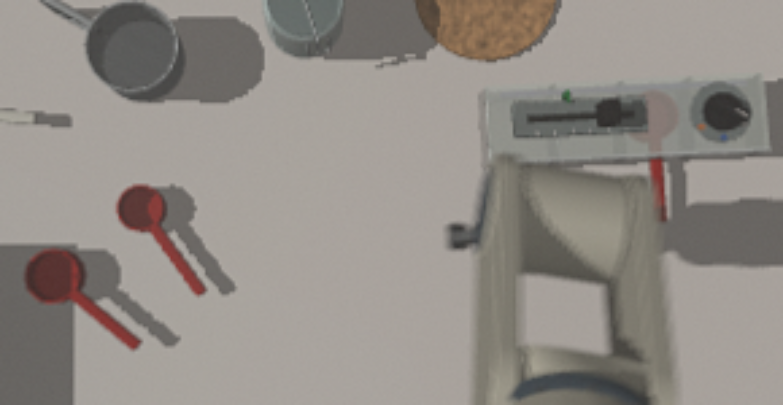

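View pics/g4s.png

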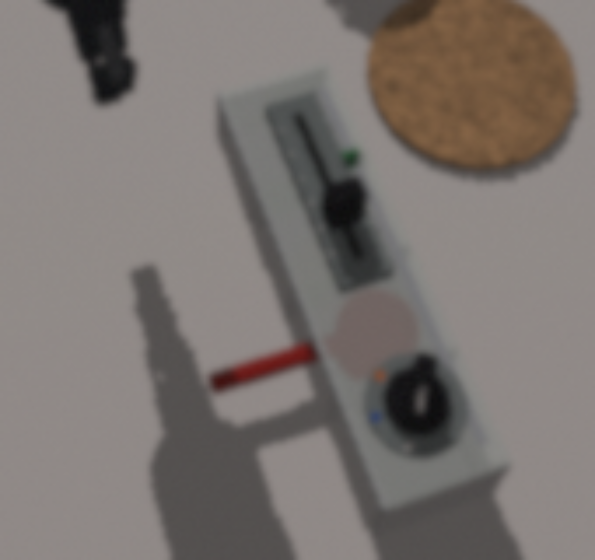

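```bash
cat > g2.py <<'E'
from chk import *
import sys
im=snap('top')
s=env.sense();print('tcp',s['ee_pos'].round(1),'jaw deg',np.degrees(np.arctan2(s['tool_rot'][1][0],s['tool_rot'][0][0])).round(1))
ms=find(im,'top')
for m in ms:
    xs=np.nonzero(m)[1].mean(); ys=np.nonzero(m)[0].mean()
    if m.sum()<150 or xs>300: print('other',xs,ys,m.sum());continue
    for c in sys.argv[1]:
        ca,a,g,off,f=grip(im,m,c); print(c,(round(xs),round(ys)),'cen',ca.round(1),'ang',a.round(1),'grip',g.round(1),'off',off.round(1),'tip',f.max().round(1), 'jaw',(a+90).round(1))
E
python3 g2.py ac
```

```text
tcp [468.7 -76.5 126.6] jaw deg 92.4
a (207, 234) cen [508.  317.3] ang 35.9 grip [433.5 263.3] off -3.5 tip 116.4 jaw 125.9
c (207, 234) cen [507.6 316.2] ang 36.0 grip [429.9 259.8] off -3.6 tip 115.8 jaw 126.0
a (175, 256) cen [426.5 417.9] ang 54.8 grip [373.5 342.7] off -10.2 tip 119.8 jaw 144.8
c (175, 256) cen [432.5 412.3] ang 50.0 grip [370.8 338.8] off -3.1 tip 119.9 jaw 140.0
```

```bash
python3 -m inch '[[-0.0035,0.034,0,3.4],[-0.0035,0.034,0,3.4],[-0.0035,0.034,0,3.4],[-0.0035,0.034,0,3.4],[-0.0035,0.034,0,3.4],[-0.0035,0.034,0,3.4],[-0.0035,0.034,0,3.4],[-0.0035,0.034,0,3.4],[-0.0035,0.034,0,3.4],[-0.0035,0.034,0,3]]' 0.7; python3 -m inch '[[0,0,-0.03,0],[0,0,-0.03,0],[0,0,-0.03,0],[0,0,-0.02,0],[0,0,-0.005,0],[0,0,0,0],[0,0,0,0]]'
```

```text
clock: 8.35
ee_pos: [435.2, 262.4, 126.6]
tool_rot: [[-0.587, 0.81, 0.001], [0.81, 0.587, 0.0], [-0.0, 0.001, -1.0]]
wrist_force: [1.3, 0.2, 0.5]
finger_gap: 59.9
clock: 8.93
ee_pos: [435.3, 261.0, 12.0]
tool_rot: [[-0.584, 0.812, 0.001], [0.812, 0.584, 0.0], [-0.0, 0.001, -1.0]]
wrist_force: [-0.7, -0.3, 0.6]
finger_gap: 59.8
```

```bash
python3 -m inch '[[0,0,0,0],[0,0,0,0],[0,0,0,0],[0,0,0,0],[0,0,0,0],[0,0,0,0],[0,0,0,0],[0,0,0,0],[0,0,0.004,0],[0,0,0.004,0]]' 0;  python3 -m inch '[[-0.002,-0.02,0,-2],[-0.004,-0.033,0,-3],[-0.005,-0.034,0,-3],[-0.005,-0.034,0,-3],[0,-0.034,0,-3],[0,-0.034,0,-3],[0,-0.034,0,-3],[0,-0.034,0,-3],[0,-0.034,0,-3],[0,-0.034,0,-3]]'; python3 -m inch '[[0,-0.034,0,-3],[0,-0.034,0,-1.5],[0,-0.034,0,0],[0,-0.025,0,0],[0,-0.012,0,0],[0,0,0,0],[0,0,0,0]]'; python3 chk.py a 8
```

```text
clock: 9.77
ee_pos: [433.7, 260.7, 19.4]
tool_rot: [[-0.585, 0.811, -0.001], [0.811, 0.585, -0.001], [0.0, -0.001, -1.0]]
wrist_force: [-0.5, 0.5, -0.5]
finger_gap: 12.5
clock: 10.6
ee_pos: [417.7, -65.5, 19.7]
tool_rot: [[-0.116, 0.993, -0.0], [0.993, 0.116, 0.0], [0.0, -0.0, -1.0]]
wrist_force: [0.9, 1.0, -1.4]
finger_gap: 12.6
clock: 11.18
ee_pos: [417.8, -202.8, 19.4]
tool_rot: [[-0.038, 0.999, -0.001], [0.999, 0.038, 0.001], [0.001, -0.001, -1.0]]
wrist_force: [-0.8, 0.6, -1.0]
finger_gap: 12.6
tcp dock [-180.    39.6] [ 417.7 -202.1   19.4] gap 12.647479742458165Traceback (most recent call last):
  File "chk.py", line 15, in <module>
    cen,rad,ang,f,_=analyse(im,(l==i).astype(np.uint8),H)
                    ~~~~~~~^^^^^^^^^^^^^^^^^^^^^^^^^^^^^^
  File "cups.py", line 19, in analyse
    c=max(cs,key=cv2.contourArea)
ValueError: max() iterable argument is empty
```

```bash
sed -i 's/st\[i,4\]<60/st[i,4]<200/' chk.py; python3 chk.py a 8; python3 - <<'E'
from h import *
im=snap('top');p=im['pixels']
cv2.imwrite('pics/g5.png',cv2.resize(p[150:300,290:440][:,:,::-1],None,fx=4,fy=4))
E
```

```text
tcp dock [-179.9   40. ] [ 417.7 -201.8   19.4] gap 12.59279138579435
[367. 227.] bowl world [ 511.6 -193.6] dock [-85.9  44.6] diam 53.8 ang 4.507174959055686
```

View pics/g5.png

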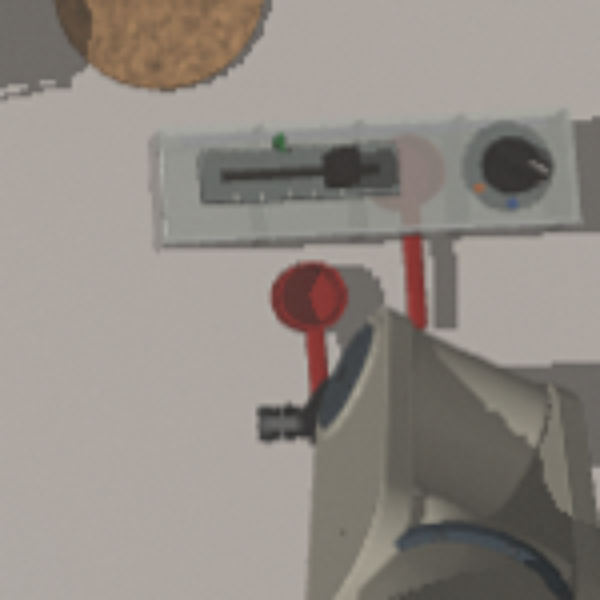

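```bash
python3 -m inch '[[0,-0.003,-0.004,0],[0,0,-0.003,0],[0.01,0.0004,0,0],[0.015,0.0006,0,0],[0.015,0.0006,0,0],[0.015,0.0006,0,0],[0.015,0.0006,0,0],[0.01,0.0004,0,0],[0.006,0,0,0],[0,0,0,0]]'; python3 -m inch '[[0.004,0.0001,0,0],[0.003,0,0,0],[0,0,0,0]]'; python3 -m inch '[[0.002,0.0001,0,0],[0.002,0,0,0],[0,0,0,0]]'
```

```text
clock: 12.17
ee_pos: [505.7, -202.7, 12.5]
tool_rot: [[-0.041, 0.999, 0.001], [0.999, 0.041, -0.0], [-0.0, 0.001, -1.0]]
wrist_force: [0.5, 0.6, 0.3]
finger_gap: 12.3
clock: 12.42
ee_pos: [511.3, -202.7, 12.5]
tool_rot: [[-0.04, 0.999, 0.0], [0.999, 0.04, 0.0], [0.0, 0.0, -1.0]]
wrist_force: [0.2, 0.4, 0.6]
finger_gap: 12.8
clock: 12.67
ee_pos: [514.1, -202.5, 12.3]
tool_rot: [[-0.04, 0.999, -0.002], [0.999, 0.04, 0.0], [0.001, -0.002, -1.0]]
wrist_force: [-3.8, 0.5, 4.0]
finger_gap: 12.6
```

```bash
python3 -m inch '[[0.002,0.0001,0,0],[0.001,0,0,0],[0,0,0,0]]'; python3 -m inch '[[0,0,0,0],[0,0,0,0],[0,0,0,0],[0,0,0,0]]' 0.5;python3 -m inch '[[0,0,0.03,0],[0,0,0.04,0],[0,0,0.04,0],[-0.01,0.04,0,0],[-0.01,0.04,0,0],[-0.01,0.04,0,0],[-0.01,0.04,0,0],[-0.01,0.04,0,0]]';  python3 - <<'E'
from h import *
im=snap('top');p=im['pixels']
cv2.imwrite('pics/g6.png',cv2.resize(p[150:300,150:440][:,:,::-1],None,fx=2.7,fy=2.7))
im=snap('side');p=im['pixels']
cv2.imwrite('pics/g6s.png',cv2.resize(p[240:400,230:400][:,:,::-1],None,fx=3.5,fy=3.5))
E
python3 g2.py c
```

```text
clock: 12.92
ee_pos: [514.0, -202.1, 12.0]
tool_rot: [[-0.04, 0.999, -0.008], [0.999, 0.04, 0.002], [0.002, -0.008, -1.0]]
wrist_force: [-15.3, -3.6, 11.1]
finger_gap: 12.5
clock: 13.25
ee_pos: [518.7, -202.6, 12.5]
tool_rot: [[-0.04, 0.999, 0.001], [0.999, 0.04, -0.0], [-0.0, 0.001, -1.0]]
wrist_force: [0.2, 0.5, -0.1]
finger_gap: 43.3
clock: 13.92
ee_pos: [467.8, -0.9, 122.8]
tool_rot: [[-0.039, 0.999, 0.001], [0.999, 0.039, 0.0], [0.0, 0.001, -1.0]]
wrist_force: [0.6, -0.5, 0.5]
finger_gap: 42.7
tcp [467.7  -0.  122.6] jaw deg 92.6
c (175, 256) cen [432.2 412.3] ang 50.0 grip [370.6 338.8] off -3.1 tip 119.7 jaw 140.0
```

View pics/g6.png

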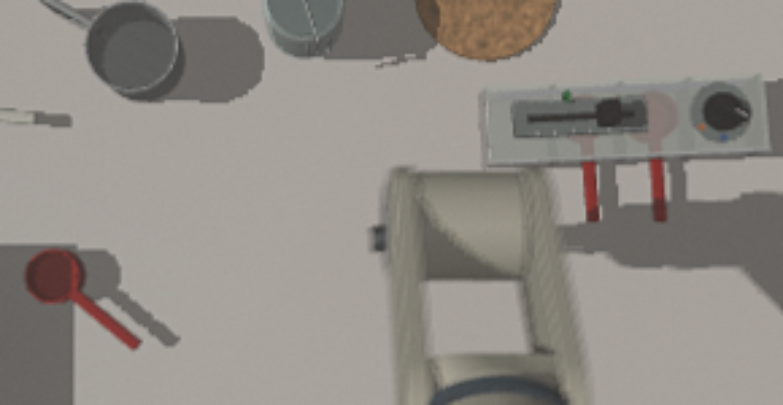

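View pics/g6s.png

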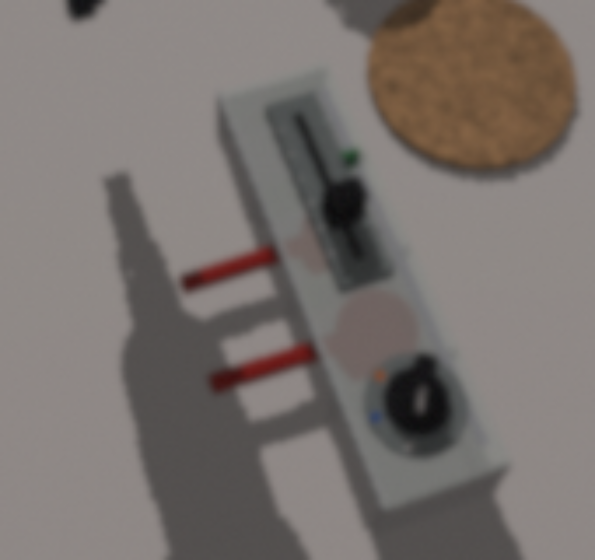

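```bash
python3 -m inch '[[-0.0097,0.034,0,4.8],[-0.0097,0.034,0,4.8],[-0.0097,0.034,0,4.8],[-0.0097,0.034,0,4.8],[-0.0097,0.034,0,4.8],[-0.0097,0.034,0,4.8],[-0.0097,0.034,0,4.8],[-0.0097,0.034,0,4.8],[-0.0097,0.034,0,4.8],[-0.0097,0.034,0,4.3]]' 0.7; python3 -m inch '[[0,0,-0.03,0],[0,0,-0.03,0],[0,0,-0.03,0],[0,0,-0.014,0],[0,0,0,0],[0,0,0,0],[0,0,0,0]]'; python3 -m inch '[[0,0,0,0],[0,0,0,0],[0,0,0,0],[0,0,0,0],[0,0,0,0],[0,0,0,0],[0,0,0,0],[0,0,0,0],[0,0,0.004,0],[0,0,0.004,0]]' 0
```

```text
clock: 14.9
ee_pos: [371.8, 338.8, 122.6]
tool_rot: [[-0.766, 0.643, 0.001], [0.643, 0.766, 0.0], [-0.0, 0.001, -1.0]]
wrist_force: [0.7, 0.2, 0.6]
finger_gap: 59.8
clock: 15.48
ee_pos: [372.5, 337.7, 19.3]
tool_rot: [[-0.763, 0.646, 0.001], [0.646, 0.763, 0.001], [-0.0, 0.001, -1.0]]
wrist_force: [-0.2, 0.4, 0.2]
finger_gap: 59.5
clock: 16.32
ee_pos: [370.8, 337.2, 26.4]
tool_rot: [[-0.764, 0.646, -0.001], [0.646, 0.764, -0.001], [0.0, -0.001, -1.0]]
wrist_force: [0.8, 0.4, 0.4]
finger_gap: 12.6
```

```bash
python3 -m inch '[[0.001,-0.02,0,-2],[0.003,-0.033,0,-3.5],[0.003,-0.034,0,-4],[0.003,-0.034,0,-4],[0.003,-0.034,0,-4],[0.003,-0.034,0,-4],[0.003,-0.034,0,-4],[0.003,-0.034,0,-4],[0.003,-0.034,0,-4],[0.003,-0.034,0,-4]]'; python3 -m inch '[[0.003,-0.034,0,-4],[0.003,-0.034,0,-4],[0.003,-0.034,0,-2],[0,-0.025,0,0],[0,-0.011,0,0],[0,0,0,0],[0,0,0,0]]'; python3 chk.py c 7; python3 - <<'E'
from h import *
im=snap('top');p=im['pixels']
cv2.imwrite('pics/g7.png',cv2.resize(p[150:300,290:440][:,:,::-1],None,fx=4,fy=4))
E
```

```text
clock: 17.15
ee_pos: [399.0, 11.0, 26.7]
tool_rot: [[-0.21, 0.978, -0.0], [0.978, 0.21, 0.0], [0.0, -0.0, -1.0]]
wrist_force: [0.9, 0.8, -1.3]
finger_gap: 12.7
clock: 17.73
ee_pos: [407.8, -125.3, 26.5]
tool_rot: [[-0.038, 0.999, -0.001], [0.999, 0.038, 0.0], [0.0, -0.001, -1.0]]
wrist_force: [-0.5, 0.1, -0.3]
finger_gap: 12.6
tcp dock [-187.   117.3] [ 407.8 -124.7   26.4] gap 12.897340971048097
[343. 227.] bowl world [ 508.1 -117.5] dock [-86.5 120.8] diam 61.5 ang 2.4577351258406908
```

View pics/g7.png

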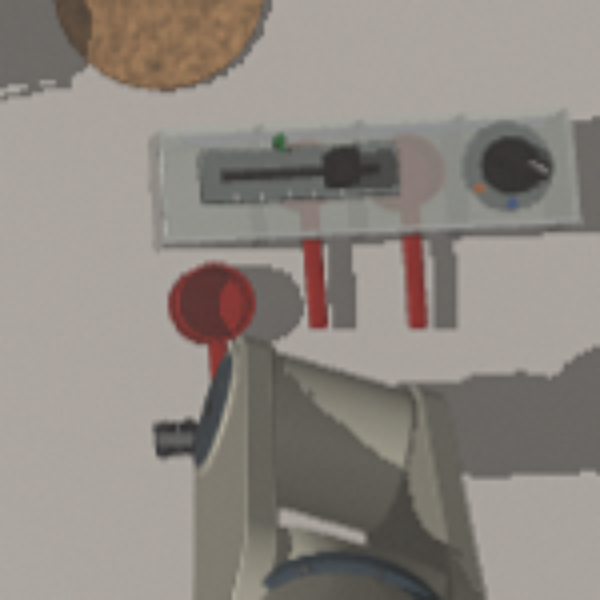

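```bash
python3 -m inch '[[0,-0.003,-0.004,0],[0,0,-0.003,0],[0.01,0.0004,0,0],[0.015,0.0006,0,0],[0.015,0.0006,0,0],[0.015,0.0006,0,0],[0.015,0.0006,0,0],[0.01,0.0004,0,0],[0.006,0,0,0],[0,0,0,0]]'; python3 -m inch '[[0.004,0.0001,0,0],[0.003,0,0,0],[0,0,0,0]]'; python3 -m inch '[[0.002,0.0001,0,0],[0.001,0,0,0],[0,0,0,0]]'
```

```text
clock: 18.67
ee_pos: [495.7, -125.1, 19.4]
tool_rot: [[-0.041, 0.999, 0.001], [0.999, 0.041, -0.0], [-0.0, 0.001, -1.0]]
wrist_force: [0.2, 0.6, 0.4]
finger_gap: 12.6
clock: 18.92
ee_pos: [501.4, -125.2, 19.5]
tool_rot: [[-0.04, 0.999, 0.0], [0.999, 0.04, -0.0], [-0.0, 0.0, -1.0]]
wrist_force: [0.8, -0.1, 0.3]
finger_gap: 12.7
clock: 19.17
ee_pos: [502.0, -125.0, 19.3]
tool_rot: [[-0.04, 0.999, -0.004], [0.999, 0.04, 0.001], [0.001, -0.004, -1.0]]
wrist_force: [-6.3, -0.6, 6.6]
finger_gap: 12.4
```

```bash
python3 -m inch '[[0.002,0.0001,0,0],[0.001,0,0,0],[0,0,0,0]]'; python3 -m inch '[[0,0,0,0],[0,0,0,0],[0,0,0,0],[0,0,0,0]]' 0.5;python3 -m inch '[[0,0,0.03,0],[0,0,0.04,0],[0,0,0.04,0],[-0.02,0.04,0.02,0],[-0.02,0.04,0.02,0],[-0.02,0.04,0.02,0],[-0.02,0.04,0.02,0],[-0.02,0.04,0,0]]';  python3 - <<'E'
from h import *
im=snap('top');p=im['pixels']
cv2.imwrite('pics/g8.png',cv2.resize(p[160:245,310:450][:,:,::-1],None,fx=5.5,fy=5.5,interpolation=cv2.INTER_CUBIC))
im=snap('side');p=im['pixels']
cv2.imwrite('pics/g8s.png',cv2.resize(p[240:390,250:390][:,:,::-1],None,fx=4,fy=4))
E
```

```text
clock: 19.42
ee_pos: [501.9, -124.7, 18.9]
tool_rot: [[-0.04, 0.999, -0.01], [0.999, 0.04, 0.001], [0.002, -0.01, -1.0]]
wrist_force: [-16.2, -3.4, 15.0]
finger_gap: 12.8
clock: 19.75
ee_pos: [507.7, -125.1, 19.6]
tool_rot: [[-0.04, 0.999, 0.001], [0.999, 0.04, -0.0], [-0.0, 0.001, -1.0]]
wrist_force: [0.1, 0.5, -0.1]
finger_gap: 42.7
clock: 20.42
ee_pos: [421.8, 49.6, 200.6]
tool_rot: [[-0.039, 0.999, 0.006], [0.999, 0.039, 0.001], [0.0, 0.006, -1.0]]
wrist_force: [1.1, 0.9, -0.2]
finger_gap: 42.6
```

View pics/g8.png

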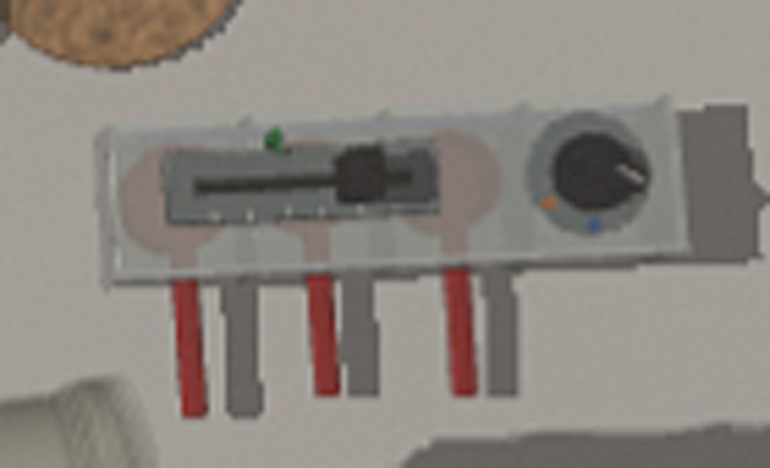

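View pics/g8s.png

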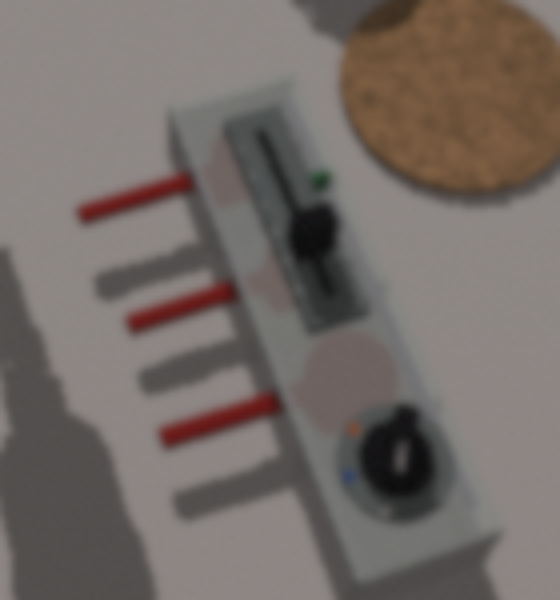

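```bash
cat > tips.py <<'E'
from chk import *
im=snap('top'); p=im['pixels'].astype(np.float32)
big=cv2.resize(p,None,fx=4,fy=4,interpolation=cv2.INTER_CUBIC)
r,g,b=big[...,0],big[...,1],big[...,2]
m=((r>1.45*g)&(r>1.45*b)&(r>50)).astype(np.uint8); m[:,:4*300]=0; m[:4*190]=0;m[4*260:]=0
n,l,st,ce=cv2.connectedComponentsWithStats(m)
for i in range(1,n):
    if st[i,4]<300: continue
    ys,xs=np.nonzero(l==i); c={0:'c',1:'a',2:'b'}[int(np.clip((ce[i][0]/4-330)//25,0,2))]
    Q=np.array([dock(onz(im,u/4-.375,v/4-.375,HH[c])) for u,v in zip(xs,ys)])
    exp=40-R[c]-{'a':122,'b':124,'c':126}[c]
    vx,vy,_,_=cv2.fitLine(Q.astype(np.float32),cv2.DIST_L2,0,.01,.01).ravel()
    tipx=np.percentile(Q[:,0],1)
    print(c,ce[i]/4,'tip x',tipx.round(1),'expect home',exp,'y',Q[:,1].mean().round(1),'front end x',Q[:,0].max().round(1),'ang',np.degrees(np.arctan(vy/vx)).round(1))
    # y extrapolated to bowl centre
    print('   bowl y est', (Q[:,1].mean()+vy/vx*(40-R[c]-Q[:,0].mean())).round(1))
E
python3 tips.py
```

```text
b [393.65487275 220.17566729] tip x -111.4 expect home -113 y -38.3 front end x -40.0 ang -0.6
   bowl y est -39.2
a [368.7034282  220.81177232] tip x -107.6 expect home -109 y 38.1 front end x -39.7 ang 0.6
   bowl y est 39.0
c [344.3447099  223.29067122] tip x -116.3 expect home -117 y 115.7 front end x -40.1 ang 0.2
   bowl y est 116.0
```

```bash
cat > ctl.py <<'E'
from chk import *
im=snap('top'); p=im['pixels']
x0,y0=325,175
big=cv2.resize(p[y0:y0+45,x0:x0+115].astype(np.float32),None,fx=8,fy=8,interpolation=cv2.INTER_CUBIC)
def uv(x,y): return x/8-.4375+x0,y/8-.4375+y0
r,g,b=big[...,0],big[...,1],big[...,2]
lum=big.mean(2)
gm=((g>1.2*r)&(g>1.1*b)).astype(np.uint8)
n,l,st,ce=cv2.connectedComponentsWithStats(gm); i=1+st[1:,4].argmax(); x,y,w,h,_=st[i]
print('clip bbox',uv(x,y),uv(x+w,y+h))
cy=[dock(onz(im,*uv(x,y+h/2),68)),dock(onz(im,*uv(x+w,y+h/2),90))]; print('clip L@68,R@90',[c.round(1) for c in cy])
print('clip centroid @79',dock(onz(im,*uv(*ce[i]),79)).round(1), '@90',dock(onz(im,*uv(*ce[i]),90)).round(1))
bm=(lum<62).astype(np.uint8); bm=cv2.morphologyEx(bm,cv2.MORPH_OPEN,np.ones((35,35),np.uint8))
n,l,st,ce=cv2.connectedComponentsWithStats(bm)
for i in range(1,n):
    x,y,w,h,A=st[i]
    if A<2000: continue
    print('black',uv(*ce[i]),A/64,'bbox',uv(x,y),uv(x+w,y+h))
    print('  R@122',dock(onz(im,*uv(x+w,y+h/2),122)).round(1),'L@84',dock(onz(im,*uv(x,y+h/2),84)).round(1),'back@122',dock(onz(im,*uv(x+w/2,y),122)).round(1),'front@84',dock(onz(im,*uv(x+w/2,y+h),84)).round(1),'cen@103',dock(onz(im,*uv(*ce[i]),103)).round(1))
im2=snap('side')
cv2.imwrite('pics/ctl.png',cv2.resize(im2['pixels'][260:380,290:390][:,:,::-1],None,fx=5,fy=5,interpolation=cv2.INTER_CUBIC))
cv2.imwrite('pics/ctlt.png',cv2.resize(p[y0:y0+45,x0:x0+115][:,:,::-1],None,fx=7,fy=7,interpolation=cv2.INTER_CUBIC))
E
python3 ctl.py
```

```text
clip bbox (np.float64(357.6875), np.float64(182.8125)) (np.float64(360.9375), np.float64(187.5625))
clip L@68,R@90 [array([33.4, 70.5]), array([29.9, 65.2])]
clip centroid @79 [31.8 67.3] @90 [30.3 69.6]
black (np.float64(416.74581778969457), np.float64(191.09043483329447)) 134.03125 bbox (np.float64(410.6875), np.float64(184.4375)) (np.float64(423.0625), np.float64(197.4375))
  R@122 [  -0.4 -108.6] L@84 [  5.8 -84.6] back@122 [ 19.7 -92.1] front@84 [ -14.8 -101.6] cen@103 [  2.2 -96.4]
black (np.float64(375.200619896435), np.float64(191.62795010953994)) 78.453125 bbox (np.float64(370.8125), np.float64(186.9375)) (np.float64(379.6875), np.float64(196.3125))
  R@122 [ 3.8 18.3] L@84 [ 9.7 35.5] back@122 [18.3 30.3] front@84 [-5.2 23.2] cen@103 [ 6.7 26.9]
```

View pics/ctl.png

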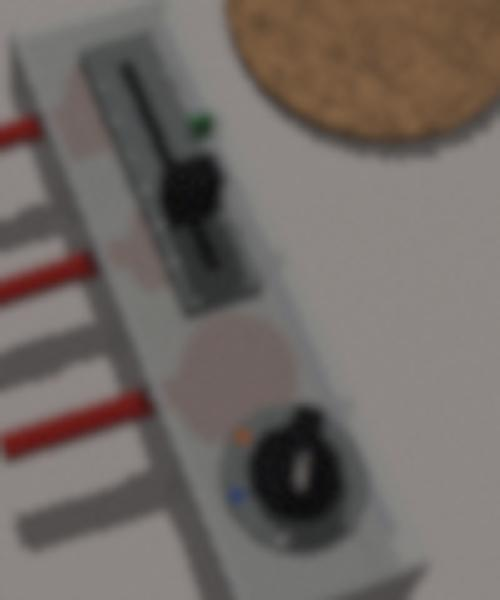

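View pics/ctlt.png

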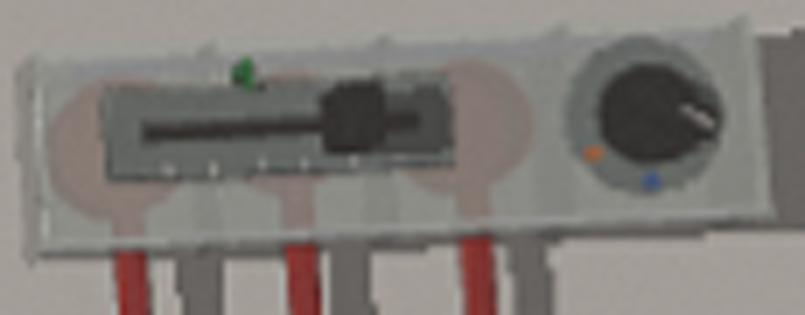

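```bash
python3 -m inch '[[0.0204,-0.0286,0,0],[0.0204,-0.0286,0,0],[0.0204,-0.0286,0,0],[0.0204,-0.0286,0,0],[0.0204,-0.0286,0,0],[0.0204,-0.0286,0,0],[0.0204,-0.0286,0,0],[0.0204,-0.0286,0,0],[0.0204,-0.0286,0,0],[0,0,0,0]]' 0.6; python3 -m inch '[[0,0,-0.03,0],[0,0,-0.03,0],[0,0,-0.025,0],[0,0,-0.019,0],[0,0,0,0],[0,0,0,0],[0,0,0,0]]'; python3 - <<'E'
from h import *
im=snap('side');p=im['pixels']
cv2.imwrite('pics/s1.png',cv2.resize(p[220:380,250:410][:,:,::-1],None,fx=3.7,fy=3.7))
E
```

```text
clock: 21.5
ee_pos: [607.1, -216.2, 196.6]
tool_rot: [[-0.035, 0.999, 0.002], [0.999, 0.035, -0.002], [-0.002, 0.002, -1.0]]
wrist_force: [-1.3, 1.1, 0.3]
finger_gap: 51.3
clock: 22.08
ee_pos: [604.6, -210.1, 94.3]
tool_rot: [[-0.039, 0.999, 0.001], [0.999, 0.039, -0.0], [-0.0, 0.001, -1.0]]
wrist_force: [1.1, -0.0, 0.7]
finger_gap: 51.0
```

View pics/s1.png

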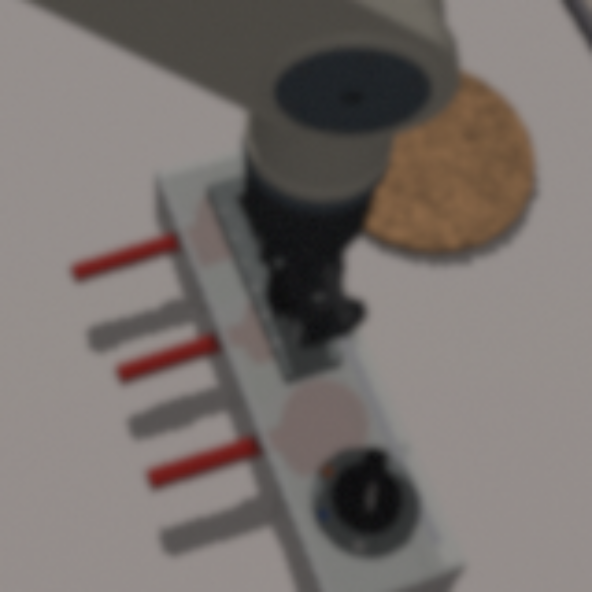

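```bash
python3 -m inch '[[0,0,0,0],[0,0,0,0],[0,0,0,0],[0,0,0,0],[0,0,0,0],[0,0,0,0],[0,0,0,0],[0,0,0,0]]' 0; python3 -c "
from chk import *
s=env.sense();print(s['ee_pos'].round(1),dock(s['ee_pos']).round(1))"
```

```text
clock: 22.8
ee_pos: [604.8, -209.2, 94.8]
tool_rot: [[-0.04, 0.999, 0.002], [0.999, 0.04, -0.001], [-0.001, 0.002, -1.0]]
wrist_force: [-0.7, 0.2, 6.7]
finger_gap: 18.9
[ 604.8 -209.2   94.8] [ 6.8 25.6]
```

```bash
python3 -m inch '[[-0.0003,0.008,0,0],[-0.0004,0.01,0,0],[-0.0004,0.01,0,0],[-0.0003,0.009,0,0],[-0.0001,0.004,0,0],[0,0,0,0],[0,0,0,0]]'; python3 -m inch '[[0,0,0,0],[0,0,0,0],[0,0,0,0],[0,0,0,0]]' 0.6;python3 -m inch '[[0,0,0.03,0],[0,0,0.04,0],[0,0,0.04,0],[-0.025,0.03,0.01,0],[-0.025,0.03,0,0],[-0.025,0.03,0,0],[-0.025,0.03,0,0],[-0.025,0.03,0,0],[-0.025,0.03,0,0],[-0.025,0.03,0,0]]'; python3 ctl.py
```

```text
clock: 23.38
ee_pos: [603.3, -167.4, 94.9]
tool_rot: [[-0.04, 0.999, 0.002], [0.999, 0.04, -0.0], [-0.0, 0.002, -1.0]]
wrist_force: [-1.7, 1.6, 7.0]
finger_gap: 19.0
clock: 23.72
ee_pos: [602.6, -168.0, 93.5]
tool_rot: [[-0.04, 0.999, -0.0], [0.999, 0.04, -0.0], [-0.0, -0.0, -1.0]]
wrist_force: [-0.2, 0.0, -0.1]
finger_gap: 51.2
clock: 24.55
ee_pos: [426.2, 42.9, 213.5]
tool_rot: [[-0.039, 0.999, 0.0], [0.999, 0.039, 0.0], [0.0, 0.0, -1.0]]
wrist_force: [0.9, 0.6, 0.4]
finger_gap: 51.3
clip bbox (np.float64(357.8125), np.float64(182.8125)) (np.float64(360.8125), np.float64(187.1875))
clip L@68,R@90 [array([33.9, 70. ]), array([30.5, 65.5])]
clip centroid @79 [32.3 67.3] @90 [30.8 69.6]
black (np.float64(416.77117134082744), np.float64(191.07446546529147)) 134.828125 bbox (np.float64(410.6875), np.float64(184.4375)) (np.float64(423.0625), np.float64(197.4375))
  R@122 [  -0.4 -108.6] L@84 [  5.8 -84.6] back@122 [ 19.7 -92.1] front@84 [ -14.8 -101.6] cen@103 [  2.3 -96.5]
black (np.float64(361.52568785578745), np.float64(192.22115749525616)) 82.34375 bbox (np.float64(356.9375), np.float64(187.3125)) (np.float64(366.3125), np.float64(197.1875))
  R@122 [ 3.9 57.6] L@84 [ 9.8 77.5] back@122 [19.2 70.4] front@84 [-5.9 64.4] cen@103 [ 7.  67.7]
```

View pics/ctlt.png

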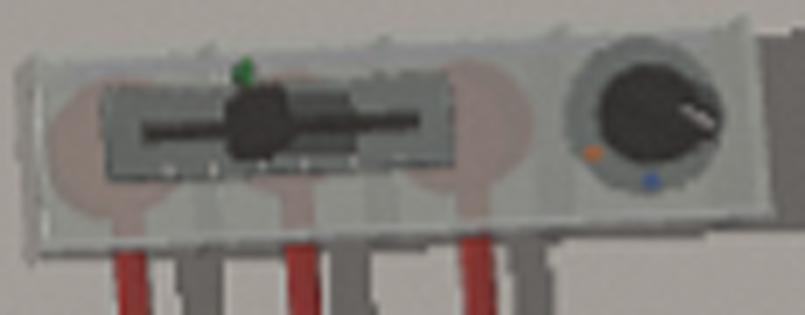

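View pics/ctl.png

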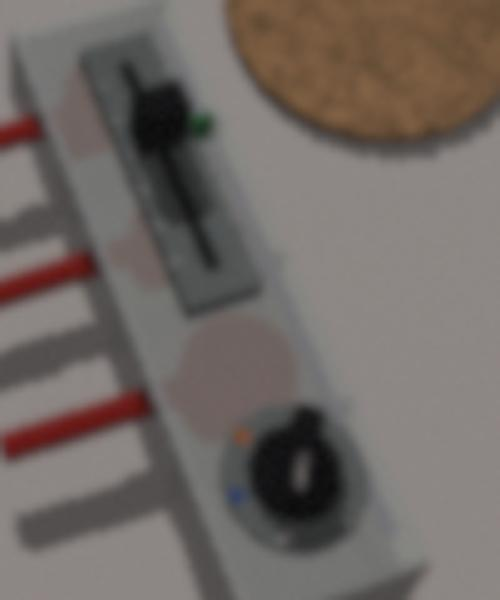

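```bash
cat > side.py <<'E'
from chk import *
im=snap('side'); p=im['pixels']
x0,y0=295,260
big=cv2.resize(p[y0:y0+120,x0:x0+90].astype(np.float32),None,fx=8,fy=8,interpolation=cv2.INTER_CUBIC)
def uv(x,y): return x/8-.4375+x0,y/8-.4375+y0
r,g,b=big[...,0],big[...,1],big[...,2];lum=big.mean(2)
gm=((g>1.2*r)&(g>1.1*b)).astype(np.uint8)
n,l,st,ce=cv2.connectedComponentsWithStats(gm); i=1+st[1:,4].argmax()
print('clip',uv(*ce[i]),st[i,4]/64,dock(onz(im,*uv(*ce[i]),79)).round(1))
bm=(lum<50).astype(np.uint8); bm=cv2.morphologyEx(bm,cv2.MORPH_OPEN,np.ones((29,29),np.uint8))
n,l,st,ce=cv2.connectedComponentsWithStats(bm)
for i in range(1,n):
    if st[i,4]>1500: print('black',uv(*ce[i]),st[i,4]/64,dock(onz(im,*uv(*ce[i]),103)).round(1))
E
python3 side.py
```

```text
clip (np.float64(328.8812876182287), np.float64(284.3729041272571)) 18.171875 [29.  69.9]
black (np.float64(322.7989467408585), np.float64(288.9291057233704)) 245.703125 [ 3.4 52.2]
black (np.float64(349.0681252212166), np.float64(354.54310246751277)) 309.015625 [  -1.3 -114.1]
```

```bash
cat >> side.py <<'E'
for t in (25,30,35,40,45):
    bm=(lum<t).astype(np.uint8); bm=cv2.morphologyEx(bm,cv2.MORPH_OPEN,np.ones((29,29),np.uint8))
    n,l,st,ce=cv2.connectedComponentsWithStats(bm)
    for i in range(1,n):
        if st[i,4]>1500 and ce[i][1]<400: print(t,'black',uv(*ce[i]),st[i,4]/64,uv(st[i,0],st[i,1]),st[i,2]/8,st[i,3]/8,dock(onz(im,*uv(*ce[i]),103)).round(1))
E
python3 side.py
```

```text
clip (np.float64(328.9444982773471), np.float64(284.3005490956072)) 18.140625 [29.2 70. ]
black (np.float64(322.8056931087192), np.float64(288.8667560983377)) 245.328125 [ 3.5 52.4]
black (np.float64(349.0606332894604), np.float64(354.50744153082917)) 308.65625 [  -1.3 -114. ]
25 black (np.float64(321.46684782608696), np.float64(284.0488085284281)) 93.4375 (np.float64(316.9375), np.float64(278.5625)) 9.5 11.25 [ 5.3 65.6]
30 black (np.float64(321.42356474089127), np.float64(283.94947561329656)) 107.640625 (np.float64(316.5625), np.float64(278.0625)) 10.125 12.125 [ 5.3 65.9]
35 black (np.float64(321.4193530351438), np.float64(284.1192412140575)) 122.265625 (np.float64(316.3125), np.float64(277.8125)) 10.625 13.25 [ 5.1 65.5]
40 black (np.float64(321.5094798657718), np.float64(284.4155620805369)) 139.6875 (np.float64(316.1875), np.float64(277.3125)) 11.0 15.25 [ 5.  64.7]
45 black (np.float64(322.5065243347737), np.float64(287.79203149874917)) 206.109375 (np.float64(315.9375), np.float64(277.0625)) 13.0 25.875 [ 3.9 55.3]
```

```bash
cat > ov.py <<'E'
from chk import *
for name,x0,y0,w,h in(('side',300,262,50,40),('top',340,175,50,35)):
    im=snap(name);c=cv2.resize(im['pixels'][y0:y0+h,x0:x0+w][:,:,::-1],None,fx=14,fy=14,interpolation=cv2.INTER_NEAREST).copy()
    c=np.clip(c.astype(int)*1.6,0,255).astype(np.uint8)
    def pt(dx,dy,z,col):
        P=O+dx*X+dy*Y; u,v=proj(im,[*P,z]); cv2.circle(c,(int((u-x0+.5)*14),int((v-y0+.5)*14)),3,col,-1)
    for sx in(-14,14):
        for sy in(-10,10):
            pt(8+sx,67.6+sy,122,(0,255,255)); pt(8+sx,67.6+sy,84,(255,0,255))
    for sx in(-4,4):
        for sy in(-2.5,2.5):
            pt(32+sx,67.5+sy,90,(0,255,0)); pt(32+sx,67.5+sy,68,(255,255,0))
    for sx in (-20,20):
        for yy in(-20,130): pt(8+sx,yy,82,(0,0,255))
    cv2.imwrite('pics/ov_%s.png'%name,c)
E
python3 ov.py
```

```text
(no output)
```

View pics/ov_side.png

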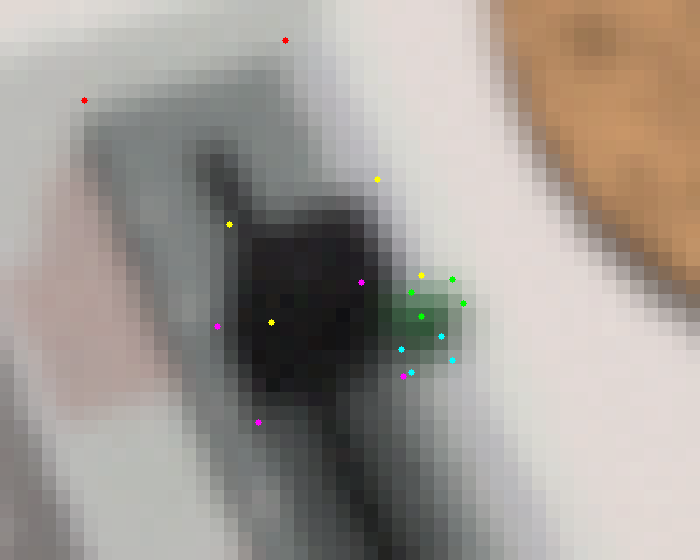

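View pics/ov_top.png

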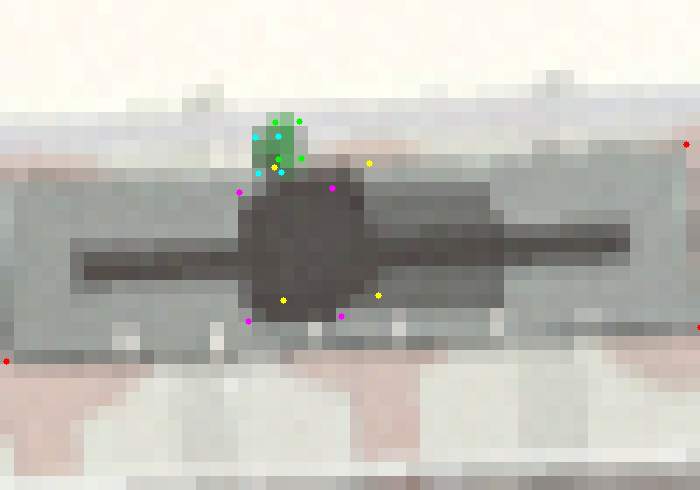

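```bash
cat > hood.py <<'E'
from chk import *
im=snap('side'); x0,y0=280,255
c=cv2.resize(im['pixels'][y0:y0+140,x0:x0+105][:,:,::-1],None,fx=5.5,fy=5.5,interpolation=cv2.INTER_CUBIC)
c=np.clip(c.astype(int)*1.6,0,255).astype(np.uint8)
def pt(dx,dy,z,col):
    P=O+dx*X+dy*Y; u,v=proj(im,[*P,z]); cv2.circle(c,(int((u-x0+.5)*5.5),int((v-y0+.5)*5.5)),2,col,-1)
for dx in(-40,50):
    for dy in(-158,158): pt(dx,dy,68,(0,0,255)); pt(dx,dy,0,(255,0,0))
for sx in (-20,20):
    for yy in(-20,130): pt(8+sx,yy,82,(0,255,255))
for i in range(3):
    r=[31,27,29][i]; dy=[117,39,-39][i]; tip=40-2*r-95
    for s in(-7,7): pt(tip,dy+s,[42,34,38][i],(255,0,255))
cv2.imwrite('pics/hood.png',c)
E
python3 hood.py
```

```text
(no output)
```

View pics/hood.png

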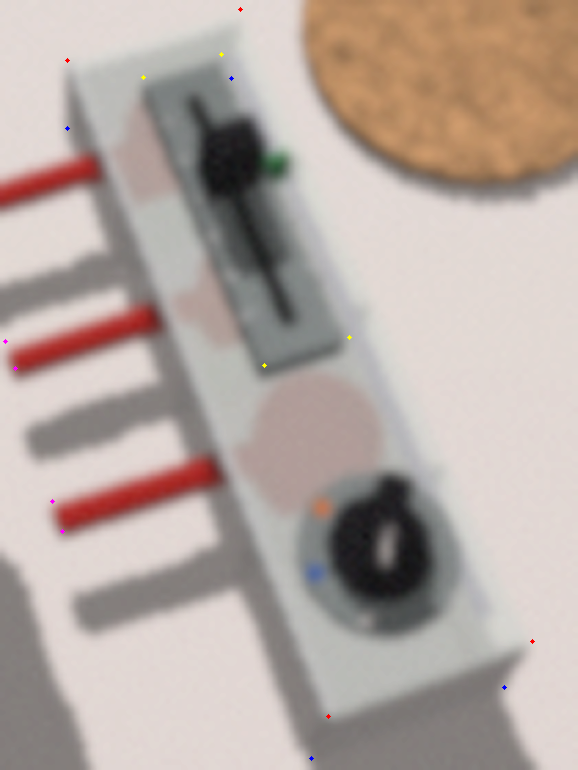

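```bash
python3 - <<'E'
from chk import *
t=snap('top');s=snap('side')
def tri(a,b,db=(0,0)):
    o1,d1=ray(t,*a);o2,d2=ray(s,b[0]+db[0],b[1]+db[1])
    M=np.c_[d1,-d2];k=np.linalg.lstsq(M,o2-o1,rcond=None)[0]
    p=o1+k[0]*d1;q=o2+k[1]*d2;return (p+q)/2,np.linalg.norm(p-q)
def W(im):
    p=im['pixels'].astype(np.float32); return p
for db in((0,0),(0.3,-2)):
    P,e=tri((424.3,191.1),(350,353.2),db);print('pointer',P.round(1),e.round(1),dock(P).round(1))
for z in(70,76):print('plate',z,dock(onz(t,325+92.1-.43,175+16.4-.43,z)).round(1))
print('blue',dock(onz(t,325+652/7-.43,175+181/7-.43,72)).round(1),'orange',dock(onz(t,325+594/7-.43,175+154/7-.43,72)).round(1))
for z in(105,112,118):print('pointer@',z,dock(onz(t,424.3,191.1,z)).round(1))
c=s['pixels'][330:380,325:375][:,:,::-1];cv2.imwrite('pics/dial_s.png',cv2.resize(np.clip(c.astype(int)*1.7,0,255).astype(np.uint8),None,fx=11,fy=11,interpolation=cv2.INTER_CUBIC))
c=t['pixels'][172:212,395:440][:,:,::-1];cv2.imwrite('pics/dial_t.png',cv2.resize(np.clip(c.astype(int)*1.7,0,255).astype(np.uint8),None,fx=13,fy=13,interpolation=cv2.INTER_CUBIC))
E
```

```text
pointer [ 602.7 -350.   113.7] 0.7 [  -0.5 -114.9]
pointer [ 602.6 -347.9  120.4] 0.8 [  -0.5 -112.8]
plate 70 [   6.4 -107.2]
plate 76 [   5.7 -105.2]
blue [ -22.9 -107.3] orange [ -9.8 -83.3]
pointer@ 105 [   0.9 -118.1]
pointer@ 112 [   0.  -115.6]
pointer@ 118 [  -0.6 -113.5]
```

View pics/dial_s.png

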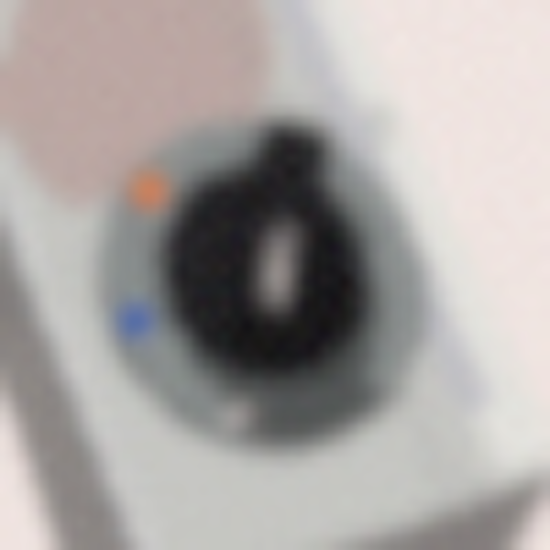

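View pics/dial_t.png

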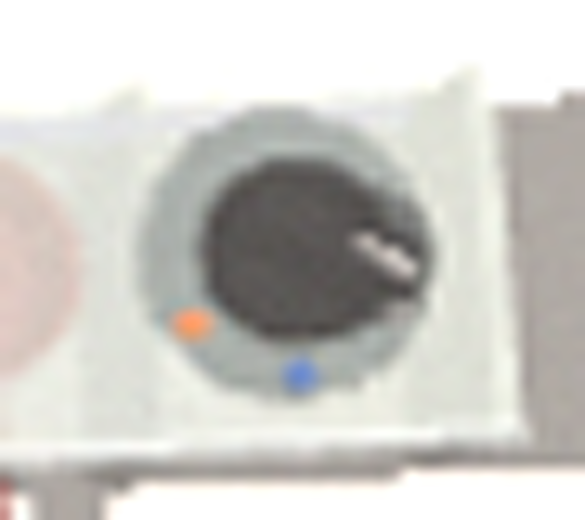

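```bash
python3 -m inch '[[0.0101,-0.0213,0,-6.8],[0.0101,-0.0213,0,-6.8],[0.0101,-0.0213,0,-6.8],[0.0101,-0.0213,0,-6.8],[0.0101,-0.0213,0,-6.8],[0.0101,-0.0213,0,-6.8],[0.0101,-0.0213,0,-6.8],[0.0101,-0.0213,0,-6.8],[0.0101,-0.0213,0,-6.8],[0.0101,-0.0213,0,-6.8]]' 0.6; python3 -m inch '[[0.0101,-0.0213,0,-6.8],[0.0101,-0.0213,0,-6.8],[0.0101,-0.0213,0,-6.8],[0.0101,-0.0213,0,-6.8],[0.0101,-0.0213,0,-6.8],[0.0101,-0.0213,0,-6.8],[0.0101,-0.0213,0,-6.8],[0.0101,-0.0213,0,-6.8],[0,0,0,0],[0,0,0,0]]'
```

```text
clock: 25.83
ee_pos: [529.1, -173.2, 213.1]
tool_rot: [[0.915, 0.405, -0.001], [0.405, -0.915, 0.0], [-0.0, -0.0, -1.0]]
wrist_force: [0.4, -0.7, -0.2]
finger_gap: 51.0
clock: 26.67
ee_pos: [609.2, -343.2, 212.4]
tool_rot: [[0.864, -0.503, -0.001], [-0.503, -0.864, 0.001], [-0.001, 0.0, -1.0]]
wrist_force: [-0.4, 0.6, -0.5]
finger_gap: 51.2
```

```bash
python3 -m inch '[[0,0,-0.035,0],[0,0,-0.035,0],[0,0,-0.03,0],[0,0,-0.013,0],[0,0,-0.007,0],[0,0,0,0],[0,0,0,0]]'; python3 - <<'E'
from h import *
im=snap('side');p=im['pixels']
cv2.imwrite('pics/d1.png',cv2.resize(p[250:400,270:420][:,:,::-1],None,fx=4,fy=4))
im=snap('top');p=im['pixels']
cv2.imwrite('pics/d1t.png',cv2.resize(p[160:240,320:460][:,:,::-1],None,fx=5,fy=5))
E
```

```text
clock: 27.25
ee_pos: [610.2, -341.7, 94.8]
tool_rot: [[0.865, -0.501, 0.001], [-0.501, -0.865, -0.001], [0.001, -0.0, -1.0]]
wrist_force: [0.3, 0.2, 0.5]
finger_gap: 51.2
```

View pics/d1.png

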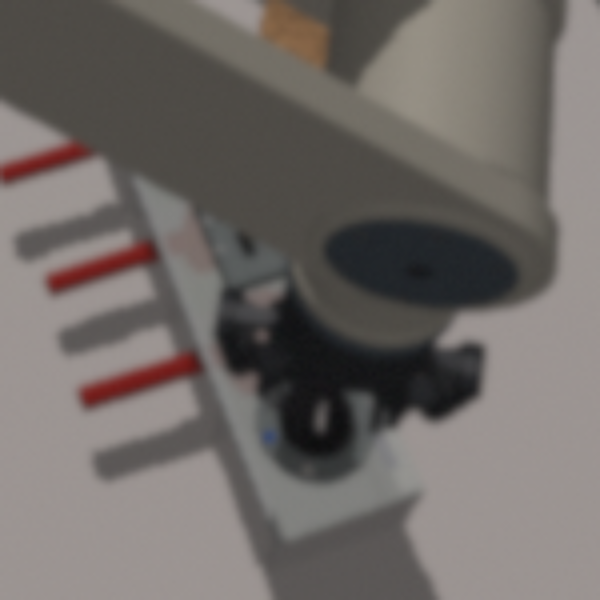

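View pics/d1t.png

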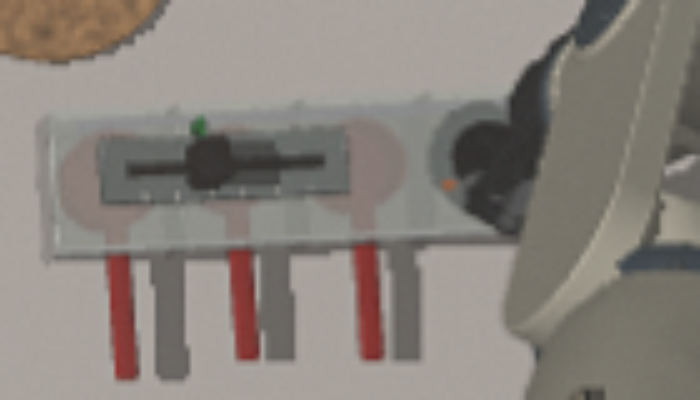

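```bash
python3 -m inch '[[0,0,-0.002,0],[0,0,0,0],[0,0,0,0],[0,0,0,0],[0,0,0,0],[0,0,0,0],[0,0,0,0],[0,0,0,0],[0,0,0,0]]' 0
```

```text
clock: 28.1
ee_pos: [608.5, -340.9, 92.4]
tool_rot: [[0.865, -0.502, -0.002], [-0.502, -0.865, 0.001], [-0.002, -0.0, -1.0]]
wrist_force: [-6.5, 4.0, 8.9]
finger_gap: 12.5
```

```bash
python3 -m inch '[[-0.001,0.0006,0,-4],[0,0,0,-6],[0,0,0,-6],[0,0,0,-6],[0,0,0,-6],[0,0,0,-6],[0,0,0,-6],[0,0,0,-6],[0,0,0,-6],[0,0,0,-6]]';python3 -m inch '[[0,0,0,0],[0,0,0,0],[0,0,0,0]]'
```

```text
clock: 28.93
ee_pos: [608.9, -341.7, 92.5]
tool_rot: [[0.028, -1.0, 0.001], [-1.0, -0.028, -0.002], [0.002, -0.001, -1.0]]
wrist_force: [-1.5, -3.0, 3.2]
finger_gap: 12.6
clock: 29.18
ee_pos: [608.9, -341.7, 92.4]
tool_rot: [[0.037, -0.999, 0.001], [-0.999, -0.037, -0.002], [0.002, -0.001, -1.0]]
wrist_force: [-1.5, -3.1, 5.9]
finger_gap: 12.5
```

Turned to −87.9°. Release, lift straight up, retreat and inspect.

```bash
python3 -m inch '[[0,0,0,0],[0,0,0,0],[0,0,0,0],[0,0,0,0]]' 0.6;python3 -m inch '[[0,0,0.03,0],[0,0,0.04,0],[0,0,0.04,0],[-0.02,0.035,0.01,0],[-0.02,0.035,0,0],[-0.02,0.035,0,0],[-0.02,0.035,0,0],[-0.02,0.035,0,0],[-0.02,0.035,0,0],[-0.02,0.035,0,0]]'; python3 -m inch '[[-0.02,0.035,0,0],[-0.02,0.035,0,0],[-0.02,0.035,0,0],[-0.02,0.035,0,0],[0,0.035,0,0],[0,0.035,0,0],[0,0,0,0],[0,0,0,0]]'; python3 ctl.py; python3 tips.py; python3 - <<'E'
from h import *
im=snap('top','fin_t.png')
s=snap('side','fin_s.png')
E
```

```text
clock: 29.52
ee_pos: [608.3, -340.4, 91.1]
tool_rot: [[0.034, -0.999, -0.001], [-0.999, -0.034, 0.001], [-0.001, 0.001, -1.0]]
wrist_force: [0.3, 0.4, -0.1]
finger_gap: 51.2
clock: 30.35
ee_pos: [467.0, -94.3, 211.4]
tool_rot: [[0.033, -0.999, -0.0], [-0.999, -0.033, 0.0], [-0.0, 0.0, -1.0]]
wrist_force: [0.7, 0.1, 0.4]
finger_gap: 51.3
clock: 31.02
ee_pos: [388.1, 115.8, 211.6]
tool_rot: [[0.038, -0.999, 0.0], [-0.999, -0.038, 0.0], [-0.0, -0.0, -1.0]]
wrist_force: [-0.9, 0.1, -0.2]
finger_gap: 51.2
clip bbox (np.float64(357.6875), np.float64(182.8125)) (np.float64(360.8125), np.float64(187.1875))
clip L@68,R@90 [array([34. , 70.4]), array([30.5, 65.5])]
clip centroid @79 [32.3 67.4] @90 [30.8 69.6]
black (np.float64(416.5521311277469), np.float64(190.2686247283265)) 129.40625 bbox (np.float64(410.6875), np.float64(183.8125)) (np.float64(422.9375), np.float64(197.4375))
  R@122 [   0.5 -108.3] L@84 [  6.7 -84.7] back@122 [ 21.5 -92.1] front@84 [ -14.8 -101.4] cen@103 [  4.7 -96.1]
black (np.float64(361.51424096039796), np.float64(192.16463793763154)) 81.671875 bbox (np.float64(357.0625), np.float64(187.1875)) (np.float64(366.1875), np.float64(197.1875))
  R@122 [ 4.1 58. ] L@84 [10.  77.1] back@122 [19.6 70.4] front@84 [-5.9 64.4] cen@103 [ 7.1 67.7]
b [393.65145872 220.17333954] tip x -111.4 expect home -113 y -38.3 front end x -40.0 ang -0.6
   bowl y est -39.2
a [368.70768734 220.81621447] tip x -107.6 expect home -109 y 38.1 front end x -39.3 ang 0.7
   bowl y est 39.1
c [344.34737293 223.28083952] tip x -116.3 expect home -117 y 115.6 front end x -40.1 ang 0.3
   bowl y est 116.1
```

View pics/ctlt.png

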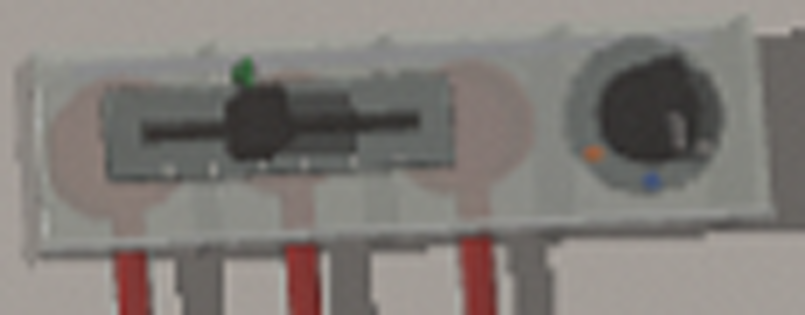

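View pics/fin_t.png

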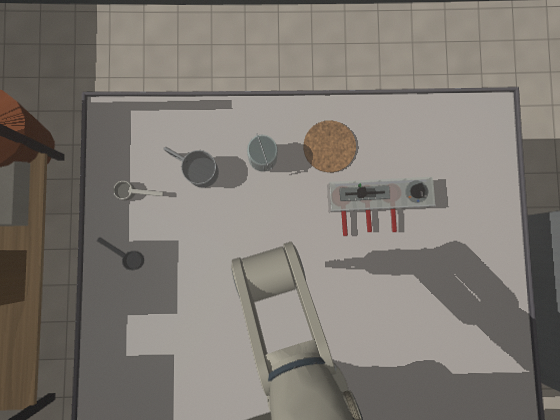

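View pics/fin_s.png

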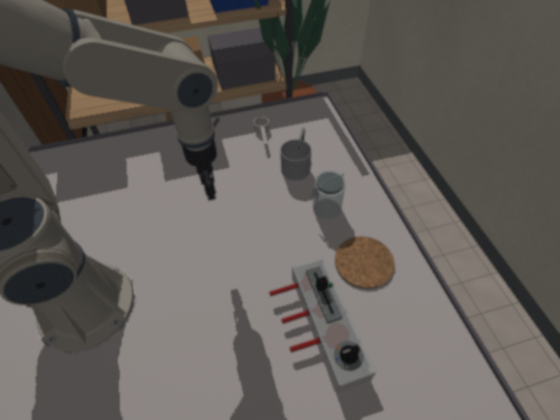

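```bash
python3 -c "
from station import env
print(env.sense()['clock']); print(env.sign_off())"
```

```text
31.2667
the job is handed in; nothing more can be done
None
```

I put all three red cups that were on the cart (taken to be b, a and c by size) into the sanitiser, set the slider, and turned the dial to blue. I then handed the job in at 31 s.

- **Cups:** they sit in the lanes at dock y = −39, +39 and +117 mm. Each was pushed until it met the back stop at about 15 to 20 N. In the last picture the handle tips are within 0.7 to 1.6 mm of where they should be when fully home. The cups look upright, and I saw no grip slip and no cup knocked aside.
- **Slider:** its grip reads y = 67.7 mm and the clip reads 67.4 to 67.9 mm in the top view. The side view disagreed: measured by centroids it put the slider about 4 mm short of the clip. I put that down to that camera's offset and shadows, since comparing outlines in the same view showed them level to about 1 mm. I left it as set by the top view.
- **Dial:** it was gripped and turned 1.0 rad clockwise. After release the pointer faces the dock's front, by the blue dot.
- **Left alone:** the jar, the sifter, the trivet and the grey and white cups look unmoved in the final pictures, and the arm was clear of everything at the end.

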